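# Hang the slide carriers to drain and snap the staining troughs shut

### The arm

A 6-joint arm with a two-finger parallel gripper is mounted at the origin on the work surface. World frame = base frame: x ahead of the robot, y to its left, z up, the work surface at z = 0. Lengths are in mm, angles in rad, forces in N, time in s.
With the tool pointing down it reaches from about 350 to 975 mm from the base axis. Payload 7.1 kg.
Tool frame: the origin (TCP) lies at the very end of the fingers, on their centre line; the grasp point (between the pads) lies r.tcp_to_grasp behind it (r.tcp_to_grasp is the distance from the TCP to the grasp point, in mm); z points along the fingers, y is the line along which they close (so a half turn about z gives the same grasp; the last joint's range is limited). The gripper opens to 88 mm and grips with 3 to 60 N. Pads are 20 mm wide; open, the fingers measure 115 mm over their backs; the gripper's body (75 mm by 178 mm) begins 61 mm behind the grasp point.
Start: joints at [1.112, 0.423, 1.63, -0, 1.089, -0.019], TCP at [266.066, 565.52, 188.275] pointing down, gripper open.
Joint ranges: [-3, 3], [-0.9, 2.11], [0.09, 2.58], [-1.31, 4.45], [0.11, 2.69], [-2.54, 2.54]. Speed limits (rad/s): [2.39, 2.39, 3.01, 3.14, 3.14, 3.14].

### API

Orientations are given as a rotation vector (axis times angle).
In Python, from plant import r gives the robot as it stands.
- The arm moves only by the tool move_arm, never from a script. Its argument "increments" is a list of rows, each a list of 5 numbers: the shift along the tool's x, y, z each as a share of 0.08 m, from -1 to 1, then the turn about the tool's z as a share of pi rad, from -1 to 1, then the opening, from 0 (shut) to 1 (fully open). In form: [[dx, dy, dz, roll, claw], ...]. A call has 1 to 12 rows; each row is the pose to reach, as a shift and turn from the pose commanded when the call began, along the tool's axes at that moment, turning the shorter way round; what a row does not reach only later rows make up. A row lasts 1/10 s, in which the tool goes at most 50 mm and 8.59 degrees, less where a joint would pass 70% of its speed; a pose out of reach is approached as far as the arm can. A call with a number of a shift or a turn outside -1 to 1 is refused whole. A call with a gripper value outside its range is refused whole. The fingers move at their own pace and stop on an object; "grip_force" is the grip in N (left out, the last holds). Time passes only in rows, so rows that repeat a pose let the fingers close. It gives the time, the measured TCP pose, the force, the opening and the grip force at its end, in the units of the state.
- r.state(): the state, without advancing time (a new reading comes with each control period).
- r.read_camera(name): name is "scene" or "top"; returns (picture, depth): 420x560x3 uint8, blue, green, red; 420x560 float32, mm along the optical axis (not along the pixel's ray), 0 where there is no reading.
- r.camera_params(name): a dict with "fx", "fy", "cx", "cy" (pixels), "eye" and "orientation" of the camera in the world. Camera axes: x right, y down, z forward; pixel columns grow to the right and rows downward; lengths in mm; the calibration is good to about 2 mm. A picture is of the moment at which its call begins. camera_params takes no time and is no camera call.
- r.close_job(): hands the job in; it is judged then, once.
The state is a dict: "clock": time; "joint_positions": joint angles; "joint_vel": joint speeds; "effort": joint torques, N m; "eef_pos": TCP position; "orientation": TCP orientation; "force": force on the tool from outside, world axes, zero at the start; "torque": the same for the moment, N m; "opening": opening from 0.0 (shut) to 1.0 (fully open); "grip_force": force on a finger pad.
Only numpy, scipy, OpenCV 4.12 (cv2) and the standard library are available. Lean on these libraries where they do the work, as an engineer would, in place of code of your own. Each camera call takes 0.05 s, during which the arm holds its last target. There are 200 camera calls.

### The job

Close down the slide-staining corner: hang every slide carrier by its hook on the right-hand half of the drip rail and, once all of them hang there, slide them along the rail to the left until each is wholly past the yellow mark. Press every staining trough's cover down until its catch snaps and holds it fully shut (before, between or after, as you like). Leave the carriers hanging upright, tip none of them over, and leave the other things on the bench where they stand.

Things in the scene. Friction and masses are not known exactly. Their poses are not given: they have to be found in the camera images.
- carrierA: loose steel slide carrier, red tab, 0.28 kg, or absent. Origin: centre of underside, z up. Basket 84 (x) x 48 (y) x 50 high; over it a hook of strap 4 thick, 46 wide (y): spine at x = -18, z 50 to 103; two slopes meeting in a peak at x = 0 (underside z = 113); lip at x = +18 down to z = 90. The hook opens to the carrier's own +x. Hung, its origin is 19 above the bench
- tabA (a point): centre of the top face of carrierA's red grip tab, 152 above its origin. The tab is 14 (x) x 50 (y) x 36 high and stands on the peak of the hook: grip it across x from above. It is the carrier's widest part in y: hanging neighbours push one another by their tabs without jamming
- carrierB: loose steel slide carrier, green tab, 0.28 kg, or absent. Origin: centre of underside, z up. Basket 84 (x) x 48 (y) x 50 high; over it a hook of strap 4 thick, 46 wide (y): spine at x = -18, z 50 to 103; two slopes meeting in a peak at x = 0 (underside z = 113); lip at x = +18 down to z = 90. The hook opens to the carrier's own +x. Hung, its origin is 19 above the bench
- tabB (a point): centre of the top face of carrierB's green grip tab, 152 above its origin. The tab is 14 (x) x 50 (y) x 36 high and stands on the peak of the hook: grip it across x from above. It is the carrier's widest part in y: hanging neighbours push one another by their tabs without jamming
- carrierC: loose steel slide carrier, orange tab, 0.28 kg, or absent. Origin: centre of underside, z up. Basket 84 (x) x 48 (y) x 50 high; over it a hook of strap 4 thick, 46 wide (y): spine at x = -18, z 50 to 103; two slopes meeting in a peak at x = 0 (underside z = 113); lip at x = +18 down to z = 90. The hook opens to the carrier's own +x. Hung, its origin is 19 above the bench
- tabC (a point): centre of the top face of carrierC's orange grip tab, 152 above its origin. The tab is 14 (x) x 50 (y) x 36 high and stands on the peak of the hook: grip it across x from above. It is the carrier's widest part in y: hanging neighbours push one another by their tabs without jamming
- carrierD: loose steel slide carrier, white tab, 0.28 kg, or absent. Origin: centre of underside, z up. Basket 84 (x) x 48 (y) x 50 high; over it a hook of strap 4 thick, 46 wide (y): spine at x = -18, z 50 to 103; two slopes meeting in a peak at x = 0 (underside z = 113); lip at x = +18 down to z = 90. The hook opens to the carrier's own +x. Hung, its origin is 19 above the bench
- tabD (a point): centre of the top face of carrierD's white grip tab, 152 above its origin. The tab is 14 (x) x 50 (y) x 36 high and stands on the peak of the hook: grip it across x from above. It is the carrier's widest part in y: hanging neighbours push one another by their tabs without jamming
- troughA: fixed blue staining trough, 120 (x) x 80 (y) x 52 high, open on top. Origin: centre of its underside; front is -x. Its white cover, 80 wide, 6 thick, hinges about a line along y at x = +58, z = 56; shut, it lies level, its top at z = 59, reaching to x = -67. An orange sprung catch stands in front, up to z = 67, x = -64 to -78
- coverA (a joint): angle of troughA's cover, rad: 0 shut, 0.75 to 1.15 standing open. A light spring (1.5 N at the edge) lifts it if let go before the catch has snapped over its front edge, in that edge's last 12 mm. Pressing past the catch takes 5 to 10 N on the grey patch 86 from the hinge line; then a firm stop; the catch holds it within 0.02 of 0
- troughB: fixed blue staining trough, 120 (x) x 80 (y) x 52 high, open on top. Origin: centre of its underside; front is -x. Its white cover, 80 wide, 6 thick, hinges about a line along y at x = +58, z = 56; shut, it lies level, its top at z = 59, reaching to x = -67. An orange sprung catch stands in front, up to z = 67, x = -64 to -78
- coverB (a joint): angle of troughB's cover, rad: 0 shut, 0.75 to 1.15 standing open. A light spring (1.5 N at the edge) lifts it if let go before the catch has snapped over its front edge, in that edge's last 12 mm. Pressing past the catch takes 5 to 10 N on the grey patch 86 from the hinge line; then a firm stop; the catch holds it within 0.02 of 0
- troughC: fixed blue staining trough, 120 (x) x 80 (y) x 52 high, open on top. Origin: centre of its underside; front is -x. Its white cover, 80 wide, 6 thick, hinges about a line along y at x = +58, z = 56; shut, it lies level, its top at z = 59, reaching to x = -67. An orange sprung catch stands in front, up to z = 67, x = -64 to -78
- coverC (a joint): angle of troughC's cover, rad: 0 shut, 0.75 to 1.15 standing open. A light spring (1.5 N at the edge) lifts it if let go before the catch has snapped over its front edge, in that edge's last 12 mm. Pressing past the catch takes 5 to 10 N on the grey patch 86 from the hinge line; then a firm stop; the catch holds it within 0.02 of 0
- troughD: fixed blue staining trough, 120 (x) x 80 (y) x 52 high, open on top. Origin: centre of its underside; front is -x. Its white cover, 80 wide, 6 thick, hinges about a line along y at x = +58, z = 56; shut, it lies level, its top at z = 59, reaching to x = -67. An orange sprung catch stands in front, up to z = 67, x = -64 to -78
- coverD (a joint): angle of troughD's cover, rad: 0 shut, 0.75 to 1.15 standing open. A light spring (1.5 N at the edge) lifts it if let go before the catch has snapped over its front edge, in that edge's last 12 mm. Pressing past the catch takes 5 to 10 N on the grey patch 86 from the hinge line; then a firm stop; the catch holds it within 0.02 of 0
- rail: fixed drip rail: level steel bar, 12 diameter, along its own y at z = 125, on posts at y = -280 and +280 (14 thick, 137 high). Origin: on the bench under the bar's middle; +y is the robot's left. Yellow band, 12 wide, at y = 0: the mark; loading half at -y (right), draining half at +y (left). A low white tray below (seen only) repeats the mark as a yellow stripe
- tuberack: bystander, to be left where it stands: blue tube rack, 90 x 120 x 69 high; origin at the centre of its underside
- reagent: bystander, to be left where it stands: round reagent bottle, 64 diameter, 130 high; origin at the centre of its underside
- dish: bystander, to be left where it stands: glass dish, 84 diameter, 18 high; origin at the centre of its underside
- tipbox: bystander, to be left where it stands: yellow box, 60 x 70 x 50 high; origin at the centre of its underside
- timer: bystander, to be left where it stands: grey timer, 45 x 70 x 22 high; origin at the centre of its underside
There are look-alikes about, which are no part of the job. Leave any pink or purple look-alike of the troughA alone.

How it is judged:
By the outcome, as a careful person would: the job done as asked, in the order asked, and still so for the second after the job is handed in, with the robot touching nothing.
Of carrierA, carrierB, carrierC, carrierD only 3 to 4 are there at a start; the rules pass over those that are not, and their reading is None.
At some moment in a run one of carrierA, carrierB, carrierC, carrierD may be knocked a few centimetres aside while the robot is not near it.
Once in a run the grip may slacken for a moment while it holds something.
It also fails if it takes over 208 s, if anything falls off the work surface, if the arm or the gripper's body presses on something with over 40 N, if the wrist force passes 120 N, or if a joint passes its speed limit or range.

## Working session

There is one attempt and no reset: what is moved stays moved. The work goes in short steps, Python scripts to look and compute and a tool call to move; the robot and the scene stay as the last step left them, time stands still between calls to the robot, and variables do not carry over. Pictures are saved under pics/ and viewed, at most 14 in all, crops included, and the job is handed in when it is done.

Besides the shell and the picture viewer there is one more tool, called after "Call:" as name(argument=value, ...), one argument or row to a line, values as JSON. move_arm: Moves the arm, as the interface text tells. Its arguments: {"type":"object","properties":{"increments":{"type":"array","items":{"type":"array","items":{"type":"number"}}},"grip_force":{"type":"number"}},"required":["increments"]}

```bash
mkdir -p pics; ls; cat > h.py <<'E'
import numpy as np,cv2
from scipy.spatial.transform import Rotation as R
from plant import r
def cam(n):
    p=r.camera_params(n); o=np.array(p["orientation"],float)
    M=R.from_rotvec(o).as_matrix() if o.size==3 else (o if o.shape==(3,3) else R.from_quat(o).as_matrix())
    return p,M,np.array(p["eye"],float)
def cloud(n,d):
    p,M,e=cam(n); v,u=np.mgrid[0:d.shape[0],0:d.shape[1]]
    c=np.stack([(u-p["cx"])/p["fx"]*d,(v-p["cy"])/p["fy"]*d,d],-1)
    return c@M.T+e
def shot(n,name):
    b,d=r.read_camera(n); cv2.imwrite(f"pics/{name}.png",b); np.savez(f"pics/{name}.npz",b=b,d=d)
    return b,d,cloud(n,d)
E
python3 - <<'E'
from h import *
print(r.state(),r.tcp_to_grasp)
for n in("scene","top"):
    print(r.camera_params(n)); shot(n,n+"0")
E
```

```text
pics
{'clock': 0.0, 'joint_positions': array([ 1.11200738e+00,  4.23832070e-01,  1.63067964e+00, -4.17766046e-05,
        1.08858848e+00, -1.90232305e-02]), 'joint_vel': array([-6.93728251e-04, -4.95358118e-04, -1.08688300e-03,  1.12256592e-03,
       -7.25821875e-05,  9.95786408e-04]), 'effort': array([-2.02216164e-03, -5.44619393e+01, -2.73663676e+01,  6.42275345e-02,
        2.28951301e-02, -1.75363753e-04]), 'eef_pos': array([265.81482062, 564.99246778, 187.51127877]), 'orientation': array([-6.85129533e-01, -3.06564529e+00,  2.31429651e-03]), 'force': array([ 0.31521462, -1.01517165,  0.07253676]), 'torque': array([0.00017136, 0.05803499, 0.02274198]), 'grip_force': 0.0, 'opening': 1.001489584569619} 18.700000000000003
{'fx': 517.9619200679936, 'fy': 517.9619200679936, 'cx': 278.65326717724867, 'cy': 209.25478380873534, 'eye': array([1709.65437033,   -3.62251319, 1523.8937396 ]), 'orientation': array([-1.85548512, -1.71428023,  0.66941654])}
{'fx': 454.5961385492048, 'fy': 454.5961385492048, 'cx': 280.41991537622766, 'cy': 213.4504516543751, 'eye': array([ 386.19276726,   91.38685704, 1459.96797512]), 'orientation': array([-2.18082711,  2.22665035, -0.05728213])}
```

View pics/scene0.png

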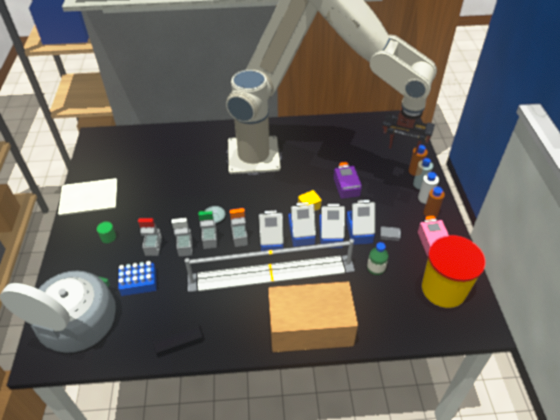

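View pics/top0.png

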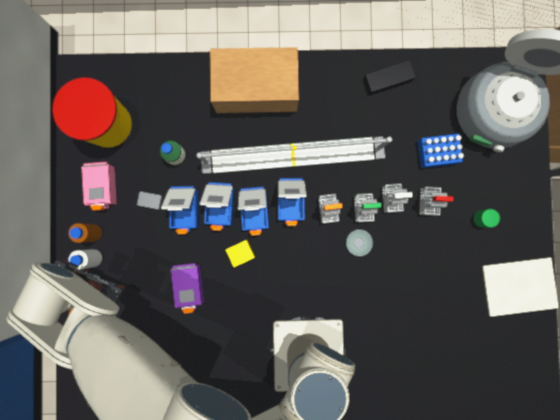

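The scene shows four carriers (tabs at top-image px orange 332,207, green 371,206, white 400,196, red 441,198), four blue troughs (180–292, 205), rail with its mark at (293,155). The pink (97,190) and purple (186,287) troughs are look-alikes. Now measuring.

```bash
python3 - <<'E'
from h import *
z=np.load("pics/top0.npz"); b,d=z["b"],z["d"]; P=cloud("top",d); hsv=cv2.cvtColor(b,cv2.COLOR_BGR2HSV)
x=b[150:240,310:470]; cv2.imwrite("pics/crop1.png",cv2.resize(x,None,fx=5,fy=5,interpolation=cv2.INTER_CUBIC))
Z=P[...,2]
H,S,V=[hsv[...,i].astype(int) for i in range(3)]
reg=np.zeros(Z.shape,bool); reg[170:235,312:470]=1
hi=(reg&(Z>135)&(Z<175)).astype(np.uint8)
n,l,st,c=cv2.connectedComponentsWithStats(hi)
for i in range(1,n):
    if st[i,4]<10: continue
    m=l==i; q=P[m]; print("hi",c[i].round(),st[i,4],np.median(b[m],0),q.min(0).round(),q.max(0).round(),cv2.minAreaRect(q[:,:2].astype(np.float32)))
bk=(reg&(Z>30)&(Z<62)).astype(np.uint8)
n,l,st,c=cv2.connectedComponentsWithStats(bk)
for i in range(1,n):
    if st[i,4]<25: continue
    q=P[l==i]; print("basket",c[i].round(),st[i,4],q[:,2].mean().round(),cv2.minAreaRect(q[:,:2].astype(np.float32)))
# blue troughs
for nm,mm in (("blue",(H>100)&(H<125)&(S>120)&(V>80)),("catch",(H>3)&(H<18)&(S>150)&(V>120))):
    mm=mm.copy(); mm[:170]=0; mm[240:]=0; mm[:,320:]=0
    n,l,st,c=cv2.connectedComponentsWithStats(mm.astype(np.uint8))
    for i in range(1,n):
        if st[i,4]<25: continue
        q=P[l==i]; print(nm,c[i].round(),st[i,4],np.median(q,0).round(),q.min(0).round(),q.max(0).round())
# covers white-ish in the trough zone
mm=(S<60)&(V>140); mm[:170]=0; mm[240:]=0; mm[:,:160]=0; mm[:,310:]=0
n,l,st,c=cv2.connectedComponentsWithStats(mm.astype(np.uint8))
for i in range(1,n):
    if st[i,4]<40: continue
    q=P[l==i]; A=np.c_[q[:,:2],np.ones(len(q))]; k=np.linalg.lstsq(A,q[:,2],rcond=None)[0]
    print("cover",c[i].round(),st[i,4],q.mean(0).round(),q.min(0).round(),q.max(0).round(),"slope",k[:2].round(2))
# rail
rr=(Z>110)&(Z<140); rr[:125]=0; rr[180:]=0; rr[:,:195]=0; rr[:,395:]=0
q=P[rr]; k=np.polyfit(q[:,1],q[:,0],1); print("rail",len(q),q.min(0).round(),q.max(0).round(),k,np.median(q[:,2]))
y=(H>20)&(H<35)&(S>130)&(V>120); y[:130]=0;y[180:]=0
for lo,hi in((100,150),(-10,30)):
    m=y&(Z>lo)&(Z<hi); m[:,:270]=0;m[:,315:]=0; print("mark",m.sum(),P[m].mean(0).round(1))
E
```

```text
hi [402. 195.] 92 [237.  240.5 239. ] [ 481. -301.  136.] [ 497. -250.  158.] ((489.51434326171875, -275.5628356933594), (14.304505348205566, 51.019737243652344), 2.2168381214141846)
hi [443. 198.] 97 [ 43.  51. 219.] [ 469. -420.  136.] [ 485. -370.  159.] ((477.39947509765625, -394.5007629394531), (50.04347229003906, 14.498744010925293), 86.79499053955078)
hi [333. 206.] 88 [ 57.  173.5 242. ] [452. -96. 135.] [470. -48. 157.] ((460.3345031738281, -72.34552001953125), (13.931739807128906, 49.18244934082031), 6.797224044799805)
hi [371. 205.] 92 [116. 200.  77.] [ 453. -210.  135.] [ 468. -159.  158.] ((461.145751953125, -184.51490783691406), (14.32884693145752, 50.106746673583984), 3.530520439147949)
basket [392. 197.] 141 47.0 ((489.1748046875, -277.337646484375), (83.8590087890625, 50.47810363769531), 3.5741591453552246)
basket [430. 201.] 156 45.0 ((477.3829345703125, -394.9141540527344), (48.98976516723633, 84.20478057861328), 85.6834945678711)
basket [328. 207.] 103 48.0 ((460.7187805175781, -72.85028076171875), (84.74352264404297, 48.41535949707031), 5.351661682128906)
basket
[... 1142 characters left out ...]
tch [254. 233.] 36 [388. 161.  65.] [382. 140.  -2.] [395. 180.  77.]
cover [225. 171.] 60 [590. 253.   6.] [586. 193.  -4.] [593. 291.  15.] slope [-0.05  0.03]
cover [292. 189.] 400 [516.  45. 117.] [386.   1.  -2.] [ 547.   91. 1460.] slope [-3.22  0.41]
cover [216. 195.] 524 [502. 268. 112.] [386.  91.  -3.] [ 542.  320. 1460.] slope [-2.03 -1.13]
cover [178. 199.] 495 [494. 382. 111.] [386.  91.  -3.] [ 532.  461. 1460.] slope [-1.7  -1.08]
cover [252. 199.] 462 [488. 162. 123.] [386.  91.  -1.] [ 524.  204. 1460.] slope [-3.46 -1.25]
rail 794 [ 613. -251.  118.] [662. 320. 139.] [-6.44749421e-02  6.38998869e+02] 130.22816934451293
mark 15 [637.2  36.  129.9]
mark 45 [632.3  34.5   8.8]
```

View pics/crop1.png

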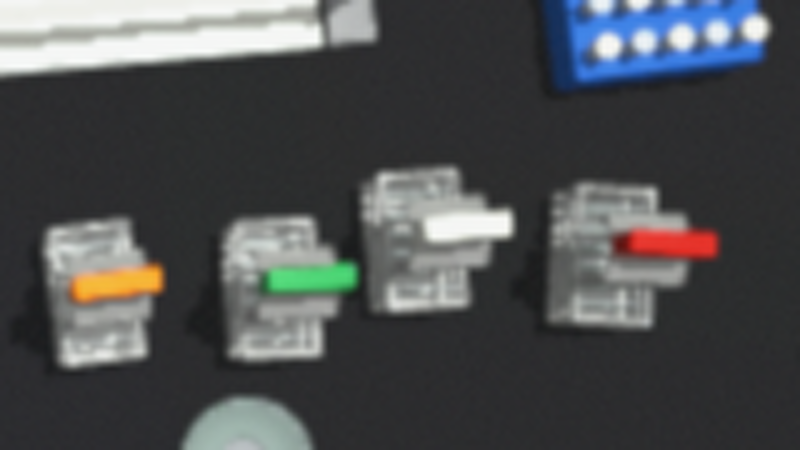

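```bash
python3 - <<'E'
from h import *
z=np.load("pics/scene0.npz"); b,d=z["b"],z["d"]; P=cloud("scene",d)
cv2.imwrite("pics/crop2.png",cv2.resize(b[195:260,130:260],None,fx=6,fy=6,interpolation=cv2.INTER_CUBIC))
for n,c,a in (("white",(489.5,-275.6),3),("red",(477.4,-394.6),-4),("orange",(460.4,-72.5),6),("green",(461.1,-184.6),2.7)):
    a=np.radians(a); q=P.reshape(-1,3)-[*c,0]; X=q[:,0]*np.cos(a)+q[:,1]*np.sin(a); Y=-q[:,0]*np.sin(a)+q[:,1]*np.cos(a)
    m=(abs(Y)<18)&(abs(X)<45)&(q[:,2]>58)&(q[:,2]<85); print(n,m.sum(),np.histogram(X[m],range(-45,46,10))[0])
    m=(abs(Y)<18)&(abs(X)<45)&(q[:,2]>93)&(q[:,2]<103); print(n,m.sum(),np.histogram(X[m],range(-45,46,10))[0])
T=np.load("pics/top0.npz"); Q=cloud("top",T["d"])[150:260,160:310].reshape(-1,3)
E
```

```text
white 1 [0 0 0 0 0 0 1 0 0]
white 26 [ 0  0  0  0  1  3 20  2  0]
red 7 [0 0 1 4 0 0 2 0 0]
red 19 [ 0  0  0  0  0  5 14  0  0]
orange 0 [0 0 0 0 0 0 0 0 0]
orange 18 [ 0  0  0  0  0  3 15  0  0]
green 1 [0 0 0 0 0 0 1 0 0]
green 24 [ 0  0  0  0  0  3 18  3  0]
```

View pics/crop2.png

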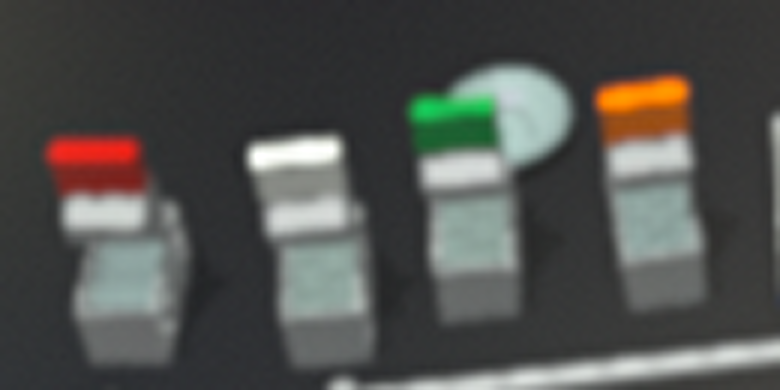

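All four hooks show the open side under the lip toward +x (scene crop), i.e. toward the rail. Next: trough poses, cover angles and the move planner.

```bash
cat >> h.py <<'E'
def plan(x,y,z,yaw=None):
    """print increments (x,y,z,roll units) from the measured pose to a world target; yaw=angle (deg) of tool y from world x, mod 180"""
    s=r.state(); M=R.from_rotvec(s["orientation"]).as_matrix(); v=M.T@(np.array([x,y,z])-s["eef_pos"])/80
    t=0
    if yaw is not None:
        cur=np.degrees(np.arctan2(M[1,1],M[0,1])); t=(yaw-cur+90)%180-90; t=-t/180
    print("pos",s["eef_pos"].round(1),"tool y deg",np.degrees(np.arctan2(M[1,1],M[0,1])).round(1),"q6",s["joint_positions"][5].round(2),"inc",v.round(3),"roll",round(t,4),"F",s["force"].round(1),"t",round(s["clock"],1))
def troughs(P,b,cs=((488,45),(460,162),(476,270),(470,388))):
    hsv=cv2.cvtColor(b,cv2.COLOR_BGR2HSV).astype(int); out=[]
    for cx,cy in cs:
        D=(np.hypot(P[...,0]-cx,P[...,1]-cy)<95)&(abs(P[...,1]-cy)<54)
        w=D&(P[...,2]>56)&(hsv[...,1]<70)
        q=P[w]; c,_,vt=(lambda c:(c,*np.linalg.svd(q-c,full_matrices=False)[1:]))(q.mean(0))
        for _ in range(3):
            rs=(q-c)@vt[2]; q=q[abs(rs)<6]; c=q.mean(0); vt=np.linalg.svd(q-c,full_matrices=False)[2]
        n=vt[2]*np.sign(vt[2][2])
        o=D&(hsv[...,0]<18)&(hsv[...,1]>140)&(P[...,2]>58)&(P[...,2]<75)
        th=np.degrees(np.arctan2(np.hypot(*n[:2]),n[2])); yaw=np.degrees(np.arctan2(-n[1],-n[0]))
        # patch: rectangle corners
        print("cover n",len(q),"c",c.round(),"angle",th.round(1),"opening dir yaw",yaw.round(1),"zmax",q[:,2].max().round(),"ymin/max",q[:,1].min().round(),q[:,1].max().round(),"catch",np.median(P[o],0).round(1) if o.any() else None,"catch x",P[o][:,0].min().round() if o.any() else 0,P[o][:,0].max().round() if o.any() else 0)
E
python3 - <<'E'
from h import *
for n in("top","scene"):
    T=np.load(f"pics/{n}0.npz"); print(n); troughs(cloud(n,T["d"]),T["b"])
T=np.load("pics/top0.npz"); cv2.imwrite("pics/crop3.png",cv2.resize(T["b"][165:240,150:320],None,fx=4.6,fy=4.6,interpolation=cv2.INTER_CUBIC))
plan(266,565.5,188.3,0)
E
```

```text
top
cover n 445 c [517.  45. 118.] angle 61.8 opening dir yaw 179.1 zmax 172.0 ymin/max 5.0 85.0 catch [417.9  45.1  65.9] catch x 410.0 422.0
cover n 518 c [488. 162. 116.] angle 59.0 opening dir yaw -176.7 zmax 168.0 ymin/max 123.0 204.0 catch [388.3 160.5  66.4] catch x 385.0 397.0
cover n 575 c [502. 269. 113.] angle 55.8 opening dir yaw 175.6 zmax 164.0 ymin/max 227.0 310.0 catch [409.  279.8  66.3] catch x 402.0 415.0
cover n 553 c [494. 381. 115.] angle 57.4 opening dir yaw -180.0 zmax 168.0 ymin/max 342.0 422.0 catch [398.7 385.1  66.3] catch x 392.0 405.0
scene
cover n 579 c [522.  46. 109.] angle 62.4 opening dir yaw 179.3 zmax 170.0 ymin/max 6.0 86.0 catch None catch x 0 0
cover n 543 c [492. 164. 109.] angle 59.3 opening dir yaw -176.9 zmax 164.0 ymin/max 123.0 205.0 catch None catch x 0 0
cover n 555 c [506. 271. 107.] angle 55.9 opening dir yaw 174.7 zmax 162.0 ymin/max 231.0 310.0 catch None catch x 0 0
cover n 545 c [498. 383. 108.] angle 57.7 opening dir yaw -179.8 zmax 165.0 ymin/max 342.0 421.0 catch None catch x 0 0
pos [265.8 565.1 187.6] tool y deg 64.8 q6 -0.02 inc [ 0.001  0.006 -0.009] roll 0.36 F [ 0.9 -0.2  0.1] t 0.1
```

View pics/crop3.png

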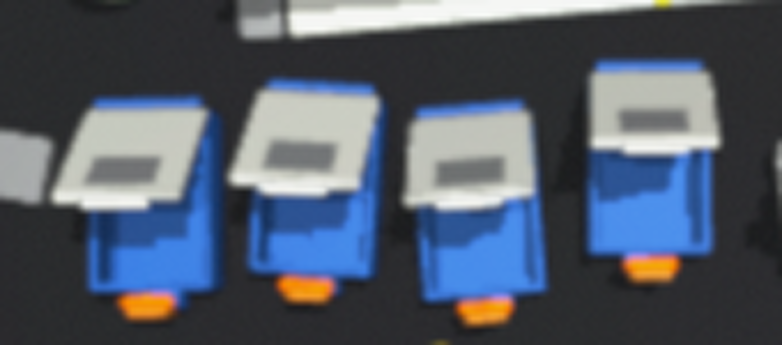

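Crop: four blue open covers (grey patches around (120,170), (300,155), (470,172), (653,120) in the crop), catches at the front, none pink or purple. Setting out: turn the tool, close the fingers, go over the leftmost cover.

Call:
move_arm(
  increments=[
    [0,0,0,0.36,0],
    [0,0,0,0.36,0],
    [0,0,0,0.36,0],
    [0,0,0,0.36,0],
    [0,0,0,0.36,0],
    [0,0,0,0.36,0],
    [0,0,0,0.36,0],
    [0,0,0,0.36,0],
    [0,0,0,0.36,0],
  ],
  grip_force=20,
)

```text
clock: 1.0
eef_pos: [265.9, 565.2, 187.9]
orientation: [2.222, 2.221, -0.001]
force: [-0.5, 0.0, 0.4]
opening: 0.217
grip_force: 0.0
```

Call:
move_arm(
  increments=[
    [-0.76,0.93,0,0,0],
    [-0.76,0.93,0,0,0],
    [-0.76,0.93,0,0,0],
  ],
)

```text
clock: 1.3
eef_pos: [343.5, 501.7, 188.0]
orientation: [2.222, 2.219, -0.001]
force: [0.2, 0.6, 0.4]
opening: 0.008
grip_force: 0.0
```

Call:
move_arm(
  increments=[
    [-0.76,0.93,0,0,0],
    [-0.76,0.93,0,0,0],
    [-0.76,0.93,0,0,0],
  ],
)

```text
clock: 1.6
eef_pos: [417.9, 441.3, 188.1]
orientation: [2.223, 2.218, -0.0]
force: [-0.2, -0.1, 0.9]
opening: 0.009
grip_force: 0.0
```

Call:
move_arm(
  increments=[
    [-0.76,0.93,0,0,0],
    [-0.76,0.93,0,0,0],
    [-0.76,0.93,0,0,0],
    [-0.76,0.93,0,0,0],
  ],
)

```text
clock: 2.0
eef_pos: [489.1, 383.1, 188.0]
orientation: [-2.222, -2.22, 0.001]
force: [0.1, 0.6, -0.3]
opening: 0.006
grip_force: 0.0
```

```bash
python3 - <<'E'
from h import *
plan(490,382,165,0)
E
```

```text
pos [489.1 383.1 188. ] tool y deg -0.0 q6 0.65 inc [-0.014  0.011  0.287] roll -0.0002 F [ 0.1  0.6 -0.3] t 2.0
```

Call:
move_arm(
  increments=[
    [0,0,0.4,0,0],
    [0,0,0.6,0,0],
    [0,-0.08,0.85,0,0],
    [0,-0.08,0.85,0,0],
  ],
)

```text
clock: 2.4
eef_pos: [479.1, 383.1, 117.5]
orientation: [-2.217, -2.224, 0.009]
force: [-0.4, -0.4, -0.1]
opening: 0.009
grip_force: 0.0
```

Call:
move_arm(
  increments=[
    [0,-0.12,0.1,0,0],
    [0,-0.22,0.19,0,0],
    [0,-0.32,0.3,0,0],
    [0,-0.4,0.4,0,0],
    [0,-0.44,0.5,0,0],
    [0,-0.48,0.6,0,0],
    [0,-0.5,0.68,0,0],
    [0,-0.5,0.74,0,0],
    [0,-0.5,0.78,0,0],
    [0,-0.5,0.8,0,0],
    [0,-0.5,0.8,0,0],
  ],
)

```text
clock: 3.5
eef_pos: [443.1, 383.1, 56.1]
orientation: [2.222, 2.221, 0.0]
force: [0.3, -0.6, 0.1]
opening: 0.002
grip_force: 0.2
```

```bash
python3 - <<'E'
from h import *
b,d,P=shot("scene","s1")
troughs(P,b); cv2.imwrite("pics/s1c.png",cv2.resize(b[150:300,240:440],None,fx=3.5,fy=3.5))
plan(443,383,56,0)
E
```

```text
cover n 587 c [522.  46. 109.] angle 61.8 opening dir yaw 179.8 zmax 168.0 ymin/max 6.0 86.0 catch None catch x 0 0
cover n 544 c [492. 165. 109.] angle 59.7 opening dir yaw -175.7 zmax 166.0 ymin/max 123.0 205.0 catch None catch x 0 0
cover n 668 c [439. 284. 390.] angle 77.6 opening dir yaw 145.1 zmax 599.0 ymin/max 235.0 324.0 catch None catch x 0 0
cover n 430 c [469. 381. 312.] angle 89.0 opening dir yaw -107.1 zmax 501.0 ymin/max 357.0 409.0 catch None catch x 0 0
pos [443.1 383.1  56.3] tool y deg -0.0 q6 0.69 inc [-0.001 -0.002  0.003] roll -0.0 F [ 0.3 -0.1  1.3] t 3.5
```

View pics/s1c.png

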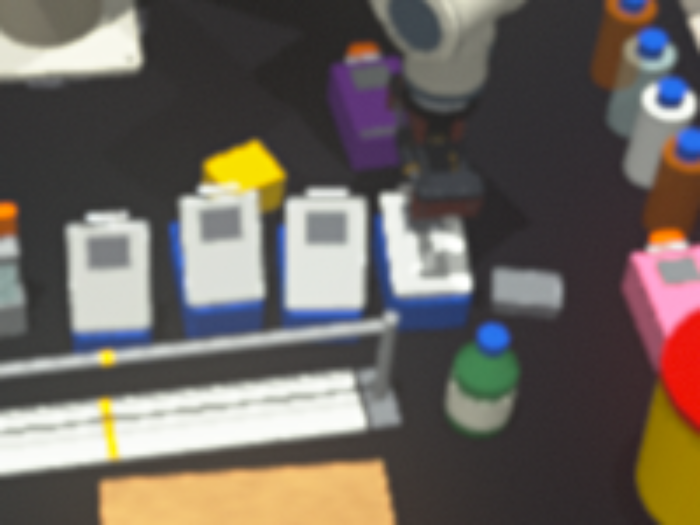

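The leftmost cover (430,235 in the crop) lies nearly level under the fingertip. Force is small, so I press a bit further.

Call:
move_arm(
  increments=[
    [0,0,0.02,0,0],
    [0,0,0.04,0,0],
    [0,0,0.04,0,0],
  ],
)

```text
clock: 3.85
eef_pos: [442.9, 383.2, 53.0]
orientation: [-2.221, -2.221, -0.0]
force: [-0.5, -0.0, 0.4]
opening: 0.007
grip_force: 0.3
```

Call:
move_arm(
  increments=[
    [0,0,0.02,0,0],
    [0,0,0.04,0,0],
    [0,0,0.04,0,0],
  ],
)

```text
clock: 4.15
eef_pos: [442.8, 383.1, 49.6]
orientation: [-2.221, -2.222, 0.0]
force: [-0.1, 1.1, 0.4]
opening: 0.005
grip_force: 0.3
```

```bash
python3 - <<'E'
from h import *
b,d,P=shot("scene","s2")
x=b[185:250,335:385]; cv2.imwrite("pics/s2c.png",cv2.resize(x,None,fx=9,fy=9))
bt,dt,Pt=shot("top","t2"); y=bt[160:240,160:320]; cv2.imwrite("pics/t2c.png",cv2.resize(y,None,fx=5,fy=5))
for v in range(200,245,4): print(v,[tuple(P[v,u].round().astype(int)) for u in (352,358,364,370)])
E
```

```text
200 [(np.int64(310), np.int64(386), np.int64(2)), (np.int64(474), np.int64(362), np.int64(178)), (np.int64(463), np.int64(387), np.int64(165)), (np.int64(483), np.int64(403), np.int64(184))]
204 [(np.int64(327), np.int64(383), np.int64(-2)), (np.int64(517), np.int64(351), np.int64(204)), (np.int64(517), np.int64(373), np.int64(203)), (np.int64(523), np.int64(392), np.int64(208))]
208 [(np.int64(427), np.int64(357), np.int64(86)), (np.int64(529), np.int64(350), np.int64(198)), (np.int64(530), np.int64(371), np.int64(197)), (np.int64(526), np.int64(393), np.int64(191))]
212 [(np.int64(443), np.int64(355), np.int64(81)), (np.int64(521), np.int64(355), np.int64(167)), (np.int64(527), np.int64(374), np.int64(173)), (np.int64(530), np.int64(395), np.int64(174))]
216 [(np.int64(460), np.int64(353), np.int64(78)), (np.int64(465), np.int64(374), np.int64(82)), (np.int64(457), np.int64(399), np.int64(70)), (np.int64(463), np.int64(420), np.int64(75))]
220 [(np.int64(477), np.int64(350), np.int64(74)), (np.int64(471), np.int64(374), np.int64(66)), (np.int64(477), np.int64(395), np.int64(70)), (
[... 478 characters left out ...]
int64(521), np.int64(366), np.int64(57)), (np.int64(522), np.int64(389), np.int64(55)), (np.int64(521), np.int64(411), np.int64(52))]
236 [(np.int64(527), np.int64(345), np.int64(43)), (np.int64(539), np.int64(363), np.int64(56)), (np.int64(540), np.int64(385), np.int64(55)), (np.int64(531), np.int64(411), np.int64(41))]
240 [(np.int64(614), np.int64(321), np.int64(130)), (np.int64(533), np.int64(368), np.int64(24)), (np.int64(533), np.int64(390), np.int64(22)), (np.int64(530), np.int64(414), np.int64(16))]
244 [(np.int64(626), np.int64(320), np.int64(123)), (np.int64(533), np.int64(370), np.int64(0)), (np.int64(534), np.int64(393), np.int64(-1)), (np.int64(537), np.int64(415), np.int64(1))]
```

View pics/s2c.png

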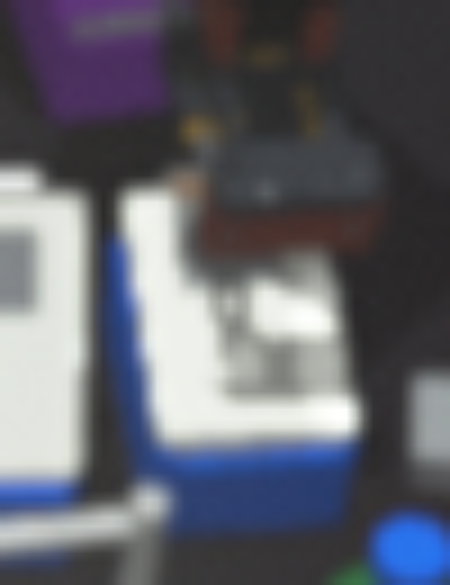

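View pics/t2c.png

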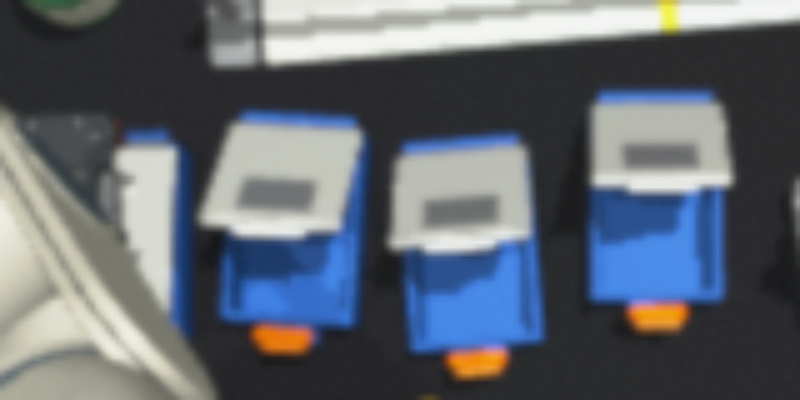

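```bash
python3 - <<'E'
from h import *
T=np.load("pics/t2.npz"); P=cloud("top",T["d"])
for v in range(188,226,3): print(v,[tuple(P[v,u].round().astype(int).tolist()) for u in (188,190,192)],T["b"][v,190])
plan(443,383,56,0); s=r.state(); print(s["effort"].round(1),s["torque"].round(2))
T=np.load("pics/scene0.npz"); 
E
```

```text
188 [(531, 363, 57), (531, 356, 57), (531, 349, 62)] [153 121 106]
191 [(522, 362, 59), (521, 355, 63), (522, 350, 57)] [210 217 216]
194 [(513, 362, 58), (512, 356, 62), (512, 349, 64)] [211 218 216]
197 [(503, 361, 66), (503, 355, 63), (386, 91, 1460)] [210 218 217]
200 [(493, 360, 73), (493, 354, 71), (493, 349, 66)] [210 218 217]
203 [(484, 360, 72), (484, 354, 74), (484, 348, 69)] [211 219 217]
206 [(474, 359, 81), (474, 353, 77), (474, 348, 72)] [211 219 217]
209 [(465, 360, 73), (465, 353, 79), (465, 348, 73)] [211 219 217]
212 [(456, 358, 84), (456, 352, 83), (456, 347, 81)] [211 218 217]
215 [(433, 296, 405), (446, 352, 85), (446, 346, 82)] [208 217 215]
218 [(424, 289, 440), (425, 290, 413), (437, 346, 83)] [146 157 156]
221 [(416, 283, 474), (417, 283, 449), (418, 284, 423)] [109 120 121]
224 [(409, 277, 506), (410, 277, 482), (410, 278, 455)] [107 119 120]
pos [442.8 383.1  49.8] tool y deg 0.0 q6 0.69 inc [-0.002  0.002 -0.078] roll 0.0 F [-0.5  0.3  0.5] t 4.2
[ -0.2 -54.4 -19.9  -0.   -0.   -0. ] [ 0.05  0.1  -0.  ]
```

Call:
move_arm(
  increments=[
    [0,0,-0.3,0,0],
    [0,0,-0.6,0,0],
    [0,0,-1,0,0],
    [0,0,-1,0,0],
  ],
)

```text
clock: 4.65
eef_pos: [445.1, 384.9, 133.8]
orientation: [2.221, 2.221, 0.011]
force: [0.9, -0.2, -0.1]
opening: 0.003
grip_force: 0.0
```

Call:
move_arm(
  increments=[
    [0,0,-0.9,0,0],
    [0,0,-0.9,0,0],
    [0,0,-0.9,0,0],
  ],
)

```text
clock: 4.95
eef_pos: [444.5, 384.4, 204.8]
orientation: [2.221, 2.221, 0.009]
force: [-0.4, -1.5, 0.4]
opening: 0.006
grip_force: 0.0
```

```bash
python3 - <<'E'
from h import *
def line(P,b):
    h=cv2.cvtColor(b,cv2.COLOR_BGR2HSV); m=(abs(P[...,1]-350)<7)&(P[...,0]>400)&(P[...,0]<540)&(h[...,1]<70)&(P[...,2]>30)&(P[...,2]<200)
    q=P[m]; k=np.polyfit(q[:,0],q[:,2],1); return len(q),q[:,2].max().round(),np.degrees(np.arctan(k[0])).round(1)
for n in("s1","s2"):
    T=np.load(f"pics/{n}.npz"); print(n,line(cloud("scene",T["d"]),T["b"]))
b,d,P=shot("scene","s3"); print(line(P,b))
bt,dt,Pt=shot("top","t3"); print(line(Pt,bt))
cv2.imwrite("pics/t3c.png",np.hstack([cv2.resize(bt[165:240,150:270],None,fx=3.3,fy=4),cv2.resize(b[180:255,310:430],None,fx=3.3,fy=4)])); plan(490,383,190,0)
E
```

```text
s1 (154, np.float64(198.0), np.float64(-33.2))
s2 (157, np.float64(198.0), np.float64(-26.2))
(117, np.float64(131.0), np.float64(-39.4))
(143, np.float64(133.0), np.float64(-39.3))
pos [442.5 382.8 201.1] tool y deg -0.0 q6 0.69 inc [0.003 0.593 0.138] roll -0.0 F [ 0.2 -0.7 -0.7] t 5.0
```

View pics/t3c.png

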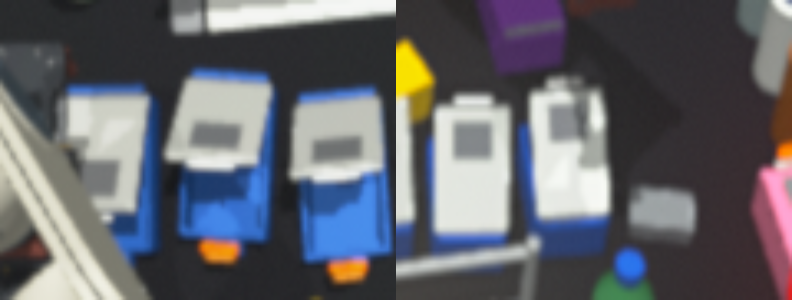

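```bash
python3 - <<'E'
from h import *
for n in("scene",):
    b,d,P=shot(n,n+"4")
    m=(abs(P[...,0]-443)<110)&(abs(P[...,1]-383)<100)&(P[...,2]>150)&(P[...,2]<420); q=P[m]
    for z in range(150,420,15):
        k=q[(q[:,2]>=z)&(q[:,2]<z+15)]
        if len(k): print(z,len(k),k.min(0).round(),k.max(0).round())
plan(490,383,190,0)
E
```

```text
150 8 [470. 284. 150.] [482. 306. 161.]
225 10 [430. 373. 231.] [455. 391. 240.]
240 6 [436. 371. 240.] [454. 394. 251.]
255 2 [436. 373. 264.] [441. 374. 264.]
300 8 [427. 352. 312.] [523. 406. 315.]
315 103 [366. 349. 315.] [530. 415. 330.]
330 164 [357. 349. 330.] [533. 416. 345.]
345 298 [353. 350. 345.] [537. 416. 360.]
360 87 [365. 350. 360.] [536. 406. 375.]
375 32 [446. 363. 375.] [468. 408. 388.]
390 12 [412. 347. 391.] [479. 411. 404.]
405 117 [432. 345. 405.] [488. 421. 420.]
pos [442.1 382.4 200.3] tool y deg 0.0 q6 0.69 inc [0.007 0.599 0.127] roll 0.0 F [-0.2  0.2 -0.2] t 5.1
```

```bash
python3 - <<'E'
from h import *
for n,c in(("scene0",(266,565,187.6)),("s2",(443,383,49.8)),("scene4",(442,382.4,200.5))):
    T=np.load(f"pics/{n}.npz"); P=cloud("scene",T["d"])-np.array(c)
    m=(abs(P[...,0])<110)&(abs(P[...,1])<110)&(P[...,2]>-20)&(P[...,2]<200); q=P[m]
    print(n,[(z,int(((q[:,2]>=z)&(q[:,2]<z+10)).sum())) for z in range(-20,200,10)])
E
```

```text
scene0 [(-20, 0), (-10, 0), (0, 0), (10, 0), (20, 0), (30, 11), (40, 8), (50, 15), (60, 10), (70, 16), (80, 10), (90, 18), (100, 4), (110, 13), (120, 84), (130, 117), (140, 109), (150, 318), (160, 69), (170, 39), (180, 10), (190, 27)]
s2 [(-20, 46), (-10, 59), (0, 148), (10, 239), (20, 211), (30, 102), (40, 39), (50, 33), (60, 30), (70, 32), (80, 40), (90, 39), (100, 15), (110, 33), (120, 85), (130, 95), (140, 81), (150, 222), (160, 46), (170, 25), (180, 9), (190, 4)]
scene4 [(-20, 0), (-10, 0), (0, 0), (10, 0), (20, 0), (30, 11), (40, 4), (50, 1), (60, 2), (70, 0), (80, 0), (90, 0), (100, 0), (110, 28), (120, 85), (130, 122), (140, 90), (150, 256), (160, 65), (170, 31), (180, 15), (190, 7)]
```

The camera shows the fingertips sit about 33 mm higher than the reported TCP, constant since the start, so I never got down far enough. I'll work with that offset and calibrate it on the cover's firm stop.

Call:
move_arm(
  increments=[
    [0,0.59,0,0,0],
    [0,0.59,0.2,0,0],
    [0,0.59,0.55,0,0],
    [0,0.59,0.55,0,0],
  ],
)

```text
clock: 5.5
eef_pos: [487.0, 380.5, 152.2]
orientation: [-2.221, -2.22, 0.016]
force: [-0.4, -0.3, -0.7]
opening: 0.005
grip_force: 0.0
```

Call:
move_arm(
  increments=[
    [0,0,0.4,0,0],
    [0,-0.04,0.6,0,0],
    [0,-0.08,0.8,0,0],
    [0,-0.08,0.8,0,0],
  ],
)

```text
clock: 5.9
eef_pos: [481.5, 381.8, 91.4]
orientation: [-2.22, -2.221, 0.009]
force: [0.3, -0.4, 0.6]
opening: 0.006
grip_force: 0.0
```

Call:
move_arm(
  increments=[
    [0,-0.12,0.1,0,0],
    [0,-0.22,0.19,0,0],
    [0,-0.32,0.3,0,0],
    [0,-0.4,0.4,0,0],
    [0,-0.44,0.5,0,0],
    [0,-0.48,0.6,0,0],
    [0,-0.5,0.68,0,0],
    [0,-0.5,0.74,0,0],
    [0,-0.5,0.78,0,0],
    [0,-0.5,0.78,0,0],
  ],
)

```text
clock: 6.9
eef_pos: [443.2, 383.0, 31.3]
orientation: [-2.221, -2.221, 0.002]
force: [-1.9, 1.0, 2.8]
opening: 0.003
grip_force: 1.1
```

Call:
move_arm(
  increments=[
    [0,0,0.02,0,0],
    [0,0,0.03,0,0],
    [0,0,0.03,0,0],
  ],
)

```text
clock: 7.2
eef_pos: [443.2, 383.0, 29.1]
orientation: [-2.221, -2.221, 0.002]
force: [-3.2, -0.9, 4.5]
opening: 0.005
grip_force: 2.1
```

Call:
move_arm(
  increments=[
    [0,0,0.02,0,0],
    [0,0,0.03,0,0],
    [0,0,0.03,0,0],
  ],
)

```text
clock: 7.5
eef_pos: [443.7, 383.1, 26.4]
orientation: [2.221, 2.221, -0.0]
force: [-0.2, -0.2, 0.7]
opening: 0.002
grip_force: 0.4
```

Call:
move_arm(
  increments=[
    [0,0,0.02,0,0],
    [0,0,0.03,0,0],
    [0,0,0.03,0,0],
  ],
)

```text
clock: 7.8
eef_pos: [444.0, 383.2, 24.7]
orientation: [2.221, 2.221, 0.001]
force: [-1.8, -1.0, 7.2]
opening: 0.008
grip_force: 3.5
```

Call:
move_arm(
  increments=[
    [0,0,0.02,0,0],
    [0,0,0.03,0,0],
    [0,0,0.03,0,0],
  ],
)

```text
clock: 8.1
eef_pos: [444.0, 383.3, 24.2]
orientation: [2.221, 2.221, 0.001]
force: [-7.1, -5.3, 25.6]
opening: 0.0
grip_force: 12.9
```

Firm stop at reported z ≈ 25, so the offset is 34 mm. On to the next cover.

Call:
move_arm(
  increments=[
    [0,0,-0.3,0,0],
    [0,0,-0.7,0,0],
    [0,0,-1,0,0],
    [0,0,-1,0,0],
  ],
)

```text
clock: 8.5
eef_pos: [446.0, 384.8, 105.0]
orientation: [2.221, 2.221, 0.01]
force: [-0.2, 0.7, 0.3]
opening: 0.008
grip_force: 0.0
```

Call:
move_arm(
  increments=[
    [0,0,-0.65,0,0],
    [0,0,-0.65,0,0],
    [0,0,-0.65,0,0],
  ],
)

```text
clock: 8.8
eef_pos: [444.3, 383.4, 154.1]
orientation: [2.221, 2.221, 0.003]
force: [-0.6, -0.7, -0.7]
opening: 0.006
grip_force: 0.0
```

Call:
move_arm(
  increments=[
    [-0.7,0.35,0,0,0],
    [-0.7,0.35,0,0,0],
    [-0.7,0.35,0,0,0],
  ],
)

```text
clock: 9.1
eef_pos: [471.4, 325.1, 152.0]
orientation: [-2.224, -2.218, 0.005]
force: [-0.4, 0.2, -0.2]
opening: 0.004
grip_force: 0.0
```

Call:
move_arm(
  increments=[
    [-0.7,0.35,0,0,0],
    [-0.7,0.35,0,0,0],
    [-0.7,0.35,0,0,0],
    [-0.7,0.35,0,0,0],
  ],
)

```text
clock: 9.5
eef_pos: [499.1, 271.9, 153.3]
orientation: [-2.222, -2.22, 0.001]
force: [-0.1, -0.8, -0.2]
opening: 0.006
grip_force: 0.0
```

```bash
python3 - <<'E'
from h import *
b,d,P=shot("scene","s5"); bt,dt,Pt=shot("top","t5")
for Q,c in((P,b),(Pt,bt)):
    h=cv2.cvtColor(c,cv2.COLOR_BGR2HSV); m=(abs(Q[...,1]-383)<36)&(Q[...,0]>405)&(Q[...,0]<525)&(h[...,1]<70)&(Q[...,2]>30)&(Q[...,2]<100)
    q=Q[m]; print(len(q),q[:,2].min(),q[:,2].max(),np.degrees(np.arctan(np.polyfit(q[:,0],q[:,2],1)[0])))
plan(500,271,155,0)
E
```

```text
441 46.03677848212806 66.11695789028522 -0.23265752427840988
99 48.79448099127853 67.07135177562941 0.36738373283368414
pos [499.  272.3 153.6] tool y deg 0.0 q6 0.48 inc [-0.016  0.012 -0.017] roll 0.0003 F [ 0.   0.4 -0.2] t 9.6
```

T4 is shut flat. Press the second.

Call:
move_arm(
  increments=[
    [0,0,0.4,0,0],
    [0,-0.04,0.6,0,0],
    [0,-0.08,0.78,0,0],
    [0,-0.08,0.78,0,0],
  ],
)

```text
clock: 10.0
eef_pos: [491.1, 271.5, 89.6]
orientation: [-2.219, -2.222, 0.006]
force: [0.3, -0.5, -0.9]
opening: 0.011
grip_force: 0.0
```

Call:
move_arm(
  increments=[
    [0,-0.12,0.1,0,0],
    [0,-0.22,0.19,0,0],
    [0.01,-0.32,0.3,0,0],
    [0.02,-0.4,0.4,0,0],
    [0.03,-0.44,0.5,0,0],
    [0.03,-0.48,0.6,0,0],
    [0.03,-0.5,0.68,0,0],
    [0.03,-0.5,0.74,0,0],
    [0.03,-0.5,0.78,0,0],
    [0.03,-0.5,0.8,0,0],
    [0.03,-0.5,0.81,0,0],
  ],
)

```text
clock: 11.1
eef_pos: [452.8, 273.4, 26.3]
orientation: [-2.221, -2.221, 0.001]
force: [-1.6, 0.8, 2.2]
opening: 0.006
grip_force: 1.1
```

Call:
move_arm(
  increments=[
    [0,0,0.01,0,0],
    [0,0,0.02,0,0],
    [0,0,0.03,0,0],
    [0,0,0.03,0,0],
  ],
)

```text
clock: 11.5
eef_pos: [453.4, 273.5, 24.7]
orientation: [2.221, 2.221, 0.0]
force: [-3.3, -0.8, 6.8]
opening: 0.003
grip_force: 3.4
```

Call:
move_arm(
  increments=[
    [0,0,0.02,0,0],
    [0,0,0.03,0,0],
    [0,0,0.03,0,0],
  ],
)

```text
clock: 11.8
eef_pos: [453.5, 273.6, 24.1]
orientation: [2.221, 2.221, 0.001]
force: [-8.7, -3.5, 29.5]
opening: 0.004
grip_force: 14.6
```

Call:
move_arm(
  increments=[
    [0,0,-0.3,0,0],
    [0,0,-0.7,0,0],
    [0,0,-1,0,0],
    [0,0,-1,0,0],
  ],
)

```text
clock: 12.2
eef_pos: [455.7, 274.7, 104.9]
orientation: [2.22, 2.22, 0.01]
force: [0.4, -0.2, -0.1]
opening: 0.001
grip_force: 0.0
```

Call:
move_arm(
  increments=[
    [0,0,-0.65,0,0],
    [0,0,-0.65,0,0],
    [0,0,-0.65,0,0],
  ],
)

```text
clock: 12.5
eef_pos: [453.9, 273.7, 154.1]
orientation: [2.221, 2.221, 0.003]
force: [0.5, 0.6, -1.3]
opening: 0.007
grip_force: 0.0
```

Call:
move_arm(
  increments=[
    [-0.68,0.17,0,0,0],
    [-0.68,0.17,0,0,0],
    [-0.68,0.17,0,0,0],
  ],
)

```text
clock: 12.8
eef_pos: [466.1, 217.7, 152.2]
orientation: [-2.223, -2.218, 0.004]
force: [-0.2, 0.2, 0.3]
opening: 0.005
grip_force: 0.0
```

Call:
move_arm(
  increments=[
    [-0.68,0.17,0,0,0],
    [-0.68,0.17,0,0,0],
    [-0.68,0.17,0,0,0],
    [-0.68,0.17,0,0,0],
  ],
)

```text
clock: 13.2
eef_pos: [480.1, 165.5, 153.4]
orientation: [-2.221, -2.221, 0.001]
force: [0.2, -0.1, -0.2]
opening: 0.002
grip_force: 0.0
```

```bash
cat >> h.py <<'E'
def flat(cs):
    b,d,P=shot("scene","tmp"); h=cv2.cvtColor(b,cv2.COLOR_BGR2HSV)
    for cx,cy in cs:
        m=(abs(P[...,1]-cy)<34)&(abs(P[...,0]-cx+5)<55)&(h[...,1]<70)&(P[...,2]>30)&(P[...,2]<180); q=P[m]
        print("cover",cx,cy,len(q),q[:,2].min().round(),q[:,2].max().round(),np.degrees(np.arctan(np.polyfit(q[:,0],q[:,2],1)[0])).round(1))
E
python3 - <<'E'
from h import *
flat([(470,383),(480,272)])
plan(480,164,155,0)
E
```

```text
cover 470 383 397 46.0 69.0 -0.5
cover 480 272 400 46.0 69.0 0.1
pos [480.2 165.8 153.5] tool y deg 0.0 q6 0.31 inc [-0.022 -0.002 -0.019] roll 0.0002 F [-0.4  0.1 -0.5] t 13.2
```

Call:
move_arm(
  increments=[
    [0,0,0.4,0,0],
    [0,-0.04,0.6,0,0],
    [0,-0.08,0.78,0,0],
    [0,-0.08,0.78,0,0],
  ],
)

```text
clock: 13.65
eef_pos: [472.1, 165.4, 89.8]
orientation: [-2.218, -2.222, 0.005]
force: [-1.3, 0.5, -0.2]
opening: 0.004
grip_force: 0.0
```

Call:
move_arm(
  increments=[
    [0,-0.12,0.1,0,0],
    [0,-0.22,0.19,0,0],
    [0,-0.32,0.3,0,0],
    [-0.02,-0.4,0.4,0,0],
    [-0.02,-0.44,0.5,0,0],
    [-0.03,-0.48,0.6,0,0],
    [-0.03,-0.5,0.68,0,0],
    [-0.03,-0.5,0.74,0,0],
    [-0.03,-0.5,0.78,0,0],
    [-0.03,-0.5,0.8,0,0],
    [-0.03,-0.5,0.81,0,0],
  ],
)

```text
clock: 14.75
eef_pos: [433.5, 162.1, 26.2]
orientation: [-2.221, -2.221, 0.002]
force: [-2.9, -0.1, 1.8]
opening: 0.004
grip_force: 1.0
```

Call:
move_arm(
  increments=[
    [0,0,0.01,0,0],
    [0,0,0.02,0,0],
    [0,0,0.03,0,0],
    [0,0,0.04,0,0],
    [0,0,0.05,0,0],
    [0,0,0.06,0,0],
    [0,0,0.06,0,0],
  ],
)

```text
clock: 15.45
eef_pos: [434.3, 162.4, 23.9]
orientation: [2.221, 2.221, 0.001]
force: [-8.8, -2.9, 33.7]
opening: 0.009
grip_force: 17.0
```

Call:
move_arm(
  increments=[
    [0,0,-0.3,0,0],
    [0,0,-0.7,0,0],
    [0,0,-1,0,0],
    [0,0,-1,0,0],
  ],
)

```text
clock: 15.85
eef_pos: [436.7, 163.2, 104.7]
orientation: [2.219, 2.219, 0.009]
force: [0.6, 0.2, -0.2]
opening: 0.009
grip_force: 0.0
```

Call:
move_arm(
  increments=[
    [0,0,-0.65,0,0],
    [0,0,-0.65,0,0],
    [0,0,-0.65,0,0],
  ],
)

```text
clock: 16.15
eef_pos: [434.8, 162.5, 154.1]
orientation: [2.221, 2.221, 0.003]
force: [0.2, 0.0, -0.6]
opening: 0.005
grip_force: 0.0
```

Call:
move_arm(
  increments=[
    [-0.74,0.46,0,0,0],
    [-0.74,0.46,0,0,0],
    [-0.74,0.46,0,0,0],
  ],
)

```text
clock: 16.45
eef_pos: [471.1, 101.5, 152.2]
orientation: [-2.224, -2.218, 0.003]
force: [0.6, -0.3, 1.2]
opening: 0.007
grip_force: 0.0
```

Call:
move_arm(
  increments=[
    [-0.74,0.46,0,0,0],
    [-0.74,0.46,0,0,0],
    [-0.74,0.46,0,0,0],
    [-0.74,0.46,0,0,0],
  ],
)

```text
clock: 16.85
eef_pos: [506.3, 44.4, 152.6]
orientation: [-2.221, -2.219, 0.003]
force: [-0.9, -0.3, 0.9]
opening: 0.005
grip_force: 0.0
```

```bash
python3 - <<'E'
from h import *
flat([(460,163)])
plan(508,45,155,0)
E
```

```text
cover 460 163 393 45.0 69.0 0.5
pos [506.2  44.7 152.8] tool y deg 0.0 q6 0.06 inc [ 0.003  0.022 -0.027] roll 0.0 F [-0.2  0.6 -0.4] t 16.9
```

Call:
move_arm(
  increments=[
    [0,0,0.4,0,0],
    [0,-0.04,0.6,0,0],
    [0,-0.06,0.78,0,0],
    [0,-0.06,0.78,0,0],
  ],
)

```text
clock: 17.3
eef_pos: [500.2, 45.0, 89.6]
orientation: [-2.218, -2.221, 0.005]
force: [-0.4, 0.7, -0.3]
opening: 0.005
grip_force: 0.0
```

Call:
move_arm(
  increments=[
    [0,-0.12,0.1,0,0],
    [0,-0.22,0.19,0,0],
    [0,-0.32,0.3,0,0],
    [0,-0.4,0.4,0,0],
    [0,-0.44,0.5,0,0],
    [0,-0.48,0.6,0,0],
    [0,-0.5,0.68,0,0],
    [0,-0.5,0.74,0,0],
    [0,-0.5,0.78,0,0],
    [0,-0.5,0.8,0,0],
    [0,-0.5,0.81,0,0],
  ],
)

```text
clock: 18.4
eef_pos: [462.1, 43.9, 26.2]
orientation: [-2.221, -2.221, 0.002]
force: [-1.7, 0.3, 1.9]
opening: 0.006
grip_force: 1.1
```

Call:
move_arm(
  increments=[
    [0,0,0.01,0,0],
    [0,0,0.02,0,0],
    [0,0,0.03,0,0],
    [0,0,0.04,0,0],
    [0,0,0.05,0,0],
    [0,0,0.06,0,0],
    [0,0,0.06,0,0],
  ],
)

```text
clock: 19.1
eef_pos: [463.2, 43.9, 24.0]
orientation: [2.221, 2.221, 0.001]
force: [-9.2, -1.5, 34.3]
opening: 0.004
grip_force: 17.1
```

Call:
move_arm(
  increments=[
    [0,0,-0.3,0,0],
    [0,0,-0.7,0,0],
    [0,0,-1,0,0],
    [0,0,-1,0,0],
  ],
)

```text
clock: 19.5
eef_pos: [465.7, 44.1, 104.7]
orientation: [2.218, 2.218, 0.008]
force: [-0.5, -0.6, 0.1]
opening: 0.004
grip_force: 0.0
```

Call:
move_arm(
  increments=[
    [0,0,-0.7,0,0],
    [0,0,-0.7,0,0],
    [0,0,-0.7,0,0],
  ],
)

```text
clock: 19.8
eef_pos: [464.0, 44.0, 158.5]
orientation: [2.22, 2.22, 0.004]
force: [0.0, -0.2, -0.5]
opening: 0.006
grip_force: 0.0
```

Call:
move_arm(
  increments=[
    [-0.73,0,0,0,1],
    [-0.73,0,0,0,1],
    [-0.73,0,0,0,1],
  ],
)

```text
clock: 20.1
eef_pos: [461.9, -15.4, 156.4]
orientation: [-2.223, -2.217, 0.002]
force: [-0.1, 0.0, -0.6]
opening: 0.238
grip_force: 0.0
```

Call:
move_arm(
  increments=[
    [-0.73,0,0,0,1],
    [-0.73,0,0,0,1],
    [-0.73,0,0,0,1],
    [-0.73,0,0,0,1],
  ],
)

```text
clock: 20.5
eef_pos: [462.5, -71.9, 157.3]
orientation: [-2.221, -2.22, 0.0]
force: [-0.8, -0.2, -0.2]
opening: 0.608
grip_force: 0.0
```

```bash
cat >> h.py <<'E'
COL={"red":((170,10),120,90),"green":((45,80),80,60),"orange":((8,22),140,140),"white":(None,0,0)}
def tabs(cam_="scene",names=("orange","green","white","red"),zr=(132,195)):
    b,d,P=shot(cam_,"tabs"); h=cv2.cvtColor(b,cv2.COLOR_BGR2HSV).astype(int); H,S,V=h[...,0],h[...,1],h[...,2]
    box=(P[...,0]>380)&(P[...,0]<700)&(P[...,1]<330)&(P[...,1]>-470)&(P[...,2]>zr[0])&(P[...,2]<zr[1])
    for n in names:
        hr,s,v=COL[n]
        if hr is None: m=box&(S<30)&(V>150)
        else: m=box&(S>s)&(V>v)&((H>=hr[0])&(H<=hr[1]) if hr[0]<hr[1] else (H>=hr[0])|(H<=hr[1]))
        k,l,st,c=cv2.connectedComponentsWithStats(m.astype(np.uint8))
        if k<2: print(n,"none"); continue
        i=1+st[1:,4].argmax(); q=P[l==i]; top=q[q[:,2]>np.percentile(q[:,2],97)-9]
        print(n,len(q),"px",c[i].round(),"topz",np.percentile(q[:,2],95).round(1),"rect top",[np.round(t,1).tolist() for t in cv2.minAreaRect(top[:,:2].astype(np.float32))],"y",q[:,1].min().round(),q[:,1].max().round())
E
python3 - <<'E'
from h import *
flat([(488,45)])
print("scene");tabs(); print("top");tabs("top")
plan(460.4,-72.5,155,6)
E
```

```text
cover 488 45 406 45.0 67.0 0.0
scene
orange 60 px [236. 213.] topz 155.1 rect top [[469.2, -74.6], [43.9, 20.4], 81.1] y -95.0 -52.0
green 88 px [206. 214.] topz 153.0 rect top [[463.5, -183.8], [20.9, 49.8], 3.6] y -209.0 -159.0
white 55 px [179. 221.] topz 155.0 rect top [[494.2, -276.2], [16.9, 46.2], 0.9] y -299.0 -252.0
red 86 px [145. 221.] topz 152.8 rect top [[483.0, -393.5], [50.4, 19.3], 89.6] y -419.0 -368.0
top
orange none
green none
white 87 px [403. 195.] topz 156.8 rect top [[489.1, -276.5], [14.0, 49.4], 3.0] y -301.0 -252.0
red 95 px [444. 198.] topz 156.4 rect top [[477.8, -393.8], [47.4, 14.3], 85.1] y -417.0 -370.0
pos [462.8 -71.7 157.7] tool y deg 0.1 q6 -0.18 inc [-0.009 -0.03   0.034] roll -0.033 F [-0.5  0.5  0.3] t 20.6
```

All four covers lie flat. Grip the orange carrier.

Call:
move_arm(
  increments=[
    [-0.01,-0.03,0,-0.033,1],
    [-0.01,-0.03,0,-0.033,1],
    [-0.01,-0.03,0.3,-0.033,1],
    [-0.01,-0.03,0.6,-0.033,1],
    [-0.01,-0.03,0.8,-0.033,1],
    [-0.01,-0.03,0.87,-0.033,1],
    [-0.01,-0.03,0.87,-0.033,1],
  ],
  grip_force=30,
)

```text
clock: 21.35
eef_pos: [460.1, -73.2, 87.8]
orientation: [-2.104, -2.332, 0.001]
force: [-0.8, 0.3, -0.4]
opening: 1.002
grip_force: 0.0
```

Call:
move_arm(
  increments=[
    [0,0,0,0,0],
    [0,0,0,0,0],
    [0,0,0,0,0],
    [0,0,0,0,0],
    [0,0,0,0,0],
    [0,0,0,0,0],
    [0,0,0,0,0],
    [0,0,0,0,0],
    [0,0,0,0,0],
    [0,0,0,0,0],
  ],
)

```text
clock: 22.35
eef_pos: [460.5, -73.7, 88.2]
orientation: [-2.103, -2.334, 0.0]
force: [0.3, -0.8, -0.5]
opening: 0.157
grip_force: 30.0
```

```bash
python3 - <<'E'
from h import *
plan(639.6,-11,137,3.7)
E
```

```text
pos [460.5 -73.7  88.2] tool y deg 5.9 q6 -0.29 inc [ 0.548  2.308 -0.61 ] roll 0.0125 F [ 0.3 -0.8 -0.5] t 22.4
```

Orange is held (opening 13.8 mm = tab). Lift and carry toward the rail.

Call:
move_arm(
  increments=[
    [0,0,-0.3,0.0125,0],
    [0,0,-0.55,0.0125,0],
    [0,0,-0.69,0.0125,0],
    [0,0,-0.69,0.0125,0],
    [0,0,-0.69,0.0125,0],
  ],
)

```text
clock: 22.85
eef_pos: [460.1, -73.6, 143.0]
orientation: [-2.148, -2.292, 0.0]
force: [0.1, -0.2, -3.6]
opening: 0.16
grip_force: 30.0
```

Call:
move_arm(
  increments=[
    [0.05,0.25,0,0,0],
    [0.1,0.5,0,0,0],
    [0.15,0.75,0,0,0],
    [0.18,0.89,0,0,0],
  ],
)

```text
clock: 23.25
eef_pos: [531.2, -54.4, 142.3]
orientation: [-2.148, -2.291, 0.001]
force: [0.1, -0.5, -2.2]
opening: 0.16
grip_force: 30.0
```

Call:
move_arm(
  increments=[
    [0.05,0.25,0,0,0],
    [0.1,0.5,0,0,0],
    [0.15,0.75,0,0,0],
    [0.18,0.89,0,0,0],
    [0.18,0.89,0,0,0],
    [0.18,0.89,0,0,0],
  ],
)

```text
clock: 23.85
eef_pos: [599.4, -35.9, 142.7]
orientation: [-2.147, -2.291, 0.002]
force: [-0.1, -0.1, -2.8]
opening: 0.155
grip_force: 30.0
```

```bash
python3 - <<'E'
from h import *
plan(640,-15,143,3.7)
b,d,P=shot("scene","s7")
# carrier low points near the tool & bar height
s=r.state()["eef_pos"]; m=(abs(P[...,0]-s[0])<55)&(abs(P[...,1]-s[1])<24)&(P[...,2]<215)&(P[...,2]>20); q=P[m]
for z in range(20,215,10):
    k=q[(q[:,2]>=z)&(q[:,2]<z+10)]
    if len(k): print(z,len(k),k[:,0].min().round(),k[:,0].max().round())
print(r.state()["opening"])
E
```

```text
pos [599.4 -35.9 142.7] tool y deg 3.7 q6 -0.14 inc [ 0.228  0.523 -0.005] roll 0.0 F [-0.1 -0.1 -2.8] t 23.9
50 16 635.0 646.0
60 20 563.0 647.0
70 26 576.0 648.0
80 39 576.0 647.0
90 71 581.0 647.0
100 51 581.0 647.0
110 9 587.0 648.0
120 35 634.0 651.0
130 12 615.0 651.0
140 20 609.0 625.0
150 38 603.0 623.0
160 32 605.0 623.0
0.15774899793271613
```

Call:
move_arm(
  increments=[
    [0.08,0.18,0,0,0],
    [0.16,0.36,0,0,0],
    [0.22,0.52,0,0,0],
    [0.22,0.52,0,0,0],
    [0.22,0.52,0,0,0],
  ],
)

```text
clock: 24.4
eef_pos: [640.4, -15.7, 143.2]
orientation: [-2.148, -2.292, 0.001]
force: [-1.1, -0.4, -2.1]
opening: 0.155
grip_force: 30.0
```

Call:
move_arm(
  increments=[
    [0,0,0.15,0,0],
    [0,0,0.28,0,0],
    [0,0,0.36,0,0],
    [0,0,0.42,0,0],
    [0,0,0.45,0,0],
    [0,0,0.45,0,0],
  ],
)

```text
clock: 25.0
eef_pos: [640.9, -15.6, 107.8]
orientation: [-2.149, -2.292, 0.001]
force: [-2.5, 0.1, 1.5]
opening: 0.16
grip_force: 30.0
```

```bash
python3 - <<'E'
from h import *
plan(640,-15,107,3.7)
tabs(zr=(140,215))
E
```

```text
pos [640.9 -15.6 107.8] tool y deg 3.7 q6 -0.11 inc [ 0.008 -0.011  0.01 ] roll -0.0001 F [-2.5  0.1  1.5] t 25.0
orange none
green 63 px [205. 213.] topz 155.4 rect top [[464.4, -183.6], [21.1, 49.7], 0.3] y -208.0 -159.0
white 54 px [179. 221.] topz 154.3 rect top [[493.6, -275.5], [18.8, 46.7], 3.6] y -299.0 -251.0
red 66 px [145. 221.] topz 155.0 rect top [[481.7, -392.5], [48.6, 17.7], 82.4] y -420.0 -368.0
```

Call:
move_arm(
  increments=[
    [0,0,0,0,0.6],
    [0,0,0,0,0.6],
    [0,0,0,0,0.6],
    [0,0,0,0,0.6],
    [0,0,0,0,0.6],
    [0,0,0,0,0.6],
    [0,0,-0.3,0,1],
    [0,0,-0.63,0,1],
    [0,0,-0.63,0,1],
    [0,0,-0.63,0,1],
  ],
)

```text
clock: 26.05
eef_pos: [641.3, -15.5, 158.1]
orientation: [2.148, 2.291, 0.001]
force: [1.1, -0.1, -0.2]
opening: 0.923
grip_force: 0.0
```

Call:
move_arm(
  increments=[
    [-0.655,-0.795,0,0,1],
    [-0.655,-0.795,0,0,1],
    [-0.655,-0.795,0,0,1],
  ],
)

```text
clock: 26.35
eef_pos: [577.0, -73.6, 156.1]
orientation: [-2.149, -2.287, 0.005]
force: [-0.2, 1.0, 0.1]
opening: 0.996
grip_force: 0.0
```

Call:
move_arm(
  increments=[
    [-0.655,-0.795,0,0,1],
    [-0.655,-0.795,0,0,1],
    [-0.655,-0.795,0,0,1],
  ],
)

```text
clock: 26.65
eef_pos: [518.1, -129.5, 156.7]
orientation: [-2.15, -2.287, 0.003]
force: [0.1, 0.5, -0.4]
opening: 0.998
grip_force: 0.0
```

Call:
move_arm(
  increments=[
    [-0.655,-0.795,0,0,1],
    [-0.655,-0.795,0,0,1],
    [-0.655,-0.795,0,0,1],
    [-0.655,-0.795,0,0,1],
  ],
)

```text
clock: 27.05
eef_pos: [461.6, -184.6, 157.6]
orientation: [-2.15, -2.29, -0.001]
force: [0.1, 0.2, 0.6]
opening: 1.0
grip_force: 0.0
```

```bash
python3 - <<'E'
from h import *
tabs(zr=(138,215)); print("top"); tabs("top",zr=(138,215))
plan(461,-184.6,88,2.7)
E
```

```text
orange 115 px [255. 248.] topz 172.6 rect top [[645.3, -14.3], [17.6, 44.4], 1.7] y -37.0 11.0
green 18 px [209. 214.] topz 161.2 rect top [[511.0, -171.2], [0.0, 0.0], 0.0] y -174.0 -162.0
white 52 px [179. 221.] topz 154.2 rect top [[492.4, -276.2], [47.0, 17.3], 89.3] y -300.0 -253.0
red 69 px [146. 221.] topz 155.2 rect top [[483.9, -393.2], [50.7, 18.8], 86.2] y -421.0 -368.0
top
orange 88 px [312. 144.] topz 176.0 rect top [[640.3, -14.9], [12.8, 46.8], 5.1] y -38.0 8.0
green 36 px [366. 206.] topz 156.3 rect top [[459.0, -169.9], [20.7, 11.9], 88.3] y -180.0 -160.0
white 4 px [199. 156.] topz 140.6 rect top [[617.3, 313.1], [2.9, 5.4], 3.1] y 311.0 316.0
red 53 px [448. 198.] topz 156.4 rect top [[477.4, -404.0], [28.4, 11.9], 89.8] y -420.0 -390.0
pos [ 462.1 -184.1  157.7] tool y deg 3.7 q6 -0.47 inc [-0.005 -0.015  0.872] roll 0.0057 F [-0.1  0.6  0.4] t 27.1
```

Orange hangs on the rail (top z 172). Grip green and hang it.

Call:
move_arm(
  increments=[
    [0,-0.015,0.3,0.0057,1],
    [0,-0.015,0.6,0.0057,1],
    [0,-0.015,0.8,0.0057,1],
    [0,-0.015,0.87,0.0057,1],
    [0,-0.015,0.87,0.0057,1],
  ],
  grip_force=30,
)

```text
clock: 27.65
eef_pos: [459.9, -183.9, 87.6]
orientation: [-2.167, -2.273, 0.001]
force: [0.0, -0.2, 0.2]
opening: 1.0
grip_force: 0.0
```

Call:
move_arm(
  increments=[
    [0,0,0,0,0],
    [0,0,0,0,0],
    [0,0,0,0,0],
    [0,0,0,0,0],
    [0,0,0,0,0],
    [0,0,0,0,0],
    [0,0,0,0,0],
    [0,0,0,0,0],
    [0,0,0,0,0],
    [0,0,0,0,0],
  ],
)

```text
clock: 28.65
eef_pos: [459.7, -184.8, 88.3]
orientation: [2.169, 2.272, 0.0]
force: [-0.2, 0.1, -3.1]
opening: 0.161
grip_force: 30.0
```

Call:
move_arm(
  increments=[
    [0,0,-0.3,-0.0057,0],
    [0,0,-0.55,-0.0057,0],
    [0,0,-0.69,-0.0057,0],
    [0,0,-0.69,-0.0057,0],
    [0,0,-0.69,-0.0057,0],
  ],
)

```text
clock: 29.15
eef_pos: [459.2, -184.6, 143.0]
orientation: [-2.148, -2.291, 0.0]
force: [0.1, 0.3, -2.3]
opening: 0.154
grip_force: 30.0
```

Call:
move_arm(
  increments=[
    [0.13,0.25,0,0,0],
    [0.26,0.5,0,0,0],
    [0.39,0.75,0,0,0],
    [0.475,0.9,0,0,0],
  ],
)

```text
clock: 29.55
eef_pos: [529.5, -141.3, 142.2]
orientation: [-2.147, -2.291, 0.001]
force: [-0.0, 0.6, -1.5]
opening: 0.154
grip_force: 30.0
```

Call:
move_arm(
  increments=[
    [0.13,0.25,0,0,0],
    [0.26,0.5,0,0,0],
    [0.39,0.75,0,0,0],
    [0.475,0.9,0,0,0],
    [0.475,0.9,0,0,0],
    [0.475,0.9,0,0,0],
  ],
)

```text
clock: 30.15
eef_pos: [597.3, -99.7, 142.7]
orientation: [-2.147, -2.291, 0.002]
force: [-0.4, 0.3, -3.0]
opening: 0.157
grip_force: 30.0
```

```bash
cat >> h.py <<'E'
def held():
    b,d,P=shot("scene","held"); s=r.state()["eef_pos"]
    m=(abs(P[...,0]-s[0])<30)&(abs(P[...,1]-s[1])<22)&(P[...,2]<215)&(P[...,2]>125); q=P[m]
    print("lip z histogram",[(z,int(((q[:,2]>=z)&(q[:,2]<z+5)).sum())) for z in range(125,190,5)],"opening",r.state()["opening"])
E
python3 - <<'E'
from h import *
held(); plan(643.5,-77,143,3.7)
E
```

```text
lip z histogram [(125, 0), (130, 0), (135, 1), (140, 4), (145, 12), (150, 14), (155, 24), (160, 28), (165, 10), (170, 1), (175, 0), (180, 0), (185, 0)] opening 0.1566266885605793
pos [597.2 -99.9 142.9] tool y deg 3.7 q6 -0.25 inc [ 0.249  0.596 -0.002] roll -0.0001 F [-0.5 -0.3 -3.1] t 30.2
```

Call:
move_arm(
  increments=[
    [0.09,0.2,0,0,0],
    [0.18,0.4,0,0,0],
    [0.25,0.595,0,0,0],
    [0.25,0.595,0,0,0],
    [0.25,0.595,0,0,0],
  ],
)

```text
clock: 30.7
eef_pos: [643.5, -77.1, 143.2]
orientation: [-2.148, -2.291, 0.002]
force: [0.1, 0.3, -2.5]
opening: 0.155
grip_force: 30.0
```

Call:
move_arm(
  increments=[
    [0,0,0.15,0,0],
    [0,0,0.28,0,0],
    [0,0,0.36,0,0],
    [0,0,0.42,0,0],
    [0,0,0.45,0,0],
    [0,0,0.45,0,0],
  ],
)

```text
clock: 31.3
eef_pos: [644.8, -76.7, 107.7]
orientation: [2.149, 2.292, 0.0]
force: [0.0, -0.6, -0.2]
opening: 0.159
grip_force: 30.0
```

Seated (weight taken, hung height). Release and go to white.

Call:
move_arm(
  increments=[
    [0,0,0,0,0.6],
    [0,0,0,0,0.6],
    [0,0,0,0,0.6],
    [0,0,0,0,0.6],
    [0,0,0,0,0.6],
    [0,0,0,0,0.6],
    [0,0,-0.3,0,1],
    [0,0,-0.63,0,1],
    [0,0,-0.63,0,1],
    [0,0,-0.63,0,1],
  ],
)

```text
clock: 32.3
eef_pos: [644.9, -76.7, 158.2]
orientation: [2.148, 2.291, 0.001]
force: [0.3, 0.8, -0.3]
opening: 0.929
grip_force: 0.0
```

Call:
move_arm(
  increments=[
    [-0.785,-0.7,0,0,1],
    [-0.785,-0.7,0,0,1],
    [-0.785,-0.7,0,0,1],
  ],
)

```text
clock: 32.6
eef_pos: [589.4, -145.0, 156.2]
orientation: [-2.15, -2.286, 0.004]
force: [0.4, -0.0, -0.7]
opening: 1.003
grip_force: 0.0
```

Call:
move_arm(
  increments=[
    [-0.785,-0.7,0,0,1],
    [-0.785,-0.7,0,0,1],
    [-0.785,-0.7,0,0,1],
  ],
)

```text
clock: 32.9
eef_pos: [538.6, -210.8, 156.7]
orientation: [-2.151, -2.287, 0.002]
force: [0.8, -0.0, -0.2]
opening: 1.002
grip_force: 0.0
```

Call:
move_arm(
  increments=[
    [-0.785,-0.7,0,0,1],
    [-0.785,-0.7,0,0,1],
    [-0.785,-0.7,0,0,1],
    [-0.785,-0.7,0,0,1],
  ],
)

```text
clock: 33.3
eef_pos: [489.6, -275.0, 157.3]
orientation: [-2.15, -2.29, -0.001]
force: [0.6, -0.3, -0.1]
opening: 1.003
grip_force: 0.0
```

```bash
python3 - <<'E'
from h import *
tabs(zr=(138,215)); print("top"); tabs("top",zr=(138,215))
plan(489.3,-276,88,3)
E
```

```text
orange 114 px [255. 248.] topz 173.6 rect top [[644.1, -14.1], [17.0, 44.2], 1.9] y -37.0 11.0
green 122 px [236. 250.] topz 172.6 rect top [[646.8, -75.7], [46.9, 20.9], 89.2] y -100.0 -52.0
white 6 px [172. 221.] topz 197.4 rect top [[544.3, -282.0], [0.0, 0.0], 0.0] y -299.0 -282.0
red 66 px [145. 221.] topz 154.2 rect top [[483.5, -393.8], [47.5, 16.7], 87.0] y -420.0 -370.0
top
orange 88 px [312. 144.] topz 176.1 rect top [[640.4, -14.8], [14.5, 47.5], 4.1] y -38.0 8.0
green 107 px [333. 142.] topz 175.6 rect top [[644.6, -76.5], [14.2, 49.6], 2.7] y -101.0 -52.0
white 14 px [405. 194.] topz 155.5 rect top [[489.9, -280.6], [8.8, 8.6], 84.4] y -287.0 -276.0
red 2 px [314. 147.] topz 151.4 rect top [[634.1, -23.8], [3.6, 0.0], 107.5] y -26.0 -22.0
pos [ 490.1 -274.3  157.5] tool y deg 3.7 q6 -0.6 inc [-0.02  -0.012  0.869] roll 0.0041 F [ 0.9 -0.1 -0.1] t 33.4
```

Call:
move_arm(
  increments=[
    [-0.02,-0.012,0.3,0.004,1],
    [-0.02,-0.012,0.6,0.004,1],
    [-0.02,-0.012,0.8,0.004,1],
    [-0.02,-0.012,0.87,0.004,1],
    [-0.02,-0.012,0.87,0.004,1],
  ],
  grip_force=30,
)

```text
clock: 33.9
eef_pos: [488.6, -276.0, 87.5]
orientation: [-2.161, -2.279, 0.0]
force: [0.1, -0.2, 0.1]
opening: 0.997
grip_force: 0.0
```

Call:
move_arm(
  increments=[
    [0,0,0,0,0],
    [0,0,0,0,0],
    [0,0,0,0,0],
    [0,0,0,0,0],
    [0,0,0,0,0],
    [0,0,0,0,0],
    [0,0,0,0,0],
    [0,0,0,0,0],
    [0,0,0,0,0],
    [0,0,0,0,0],
  ],
)

```text
clock: 34.9
eef_pos: [488.3, -277.1, 88.2]
orientation: [2.163, 2.278, 0.0]
force: [0.5, -0.2, -3.1]
opening: 0.161
grip_force: 30.0
```

Call:
move_arm(
  increments=[
    [0,0,-0.3,-0.004,0],
    [0,0,-0.55,-0.004,0],
    [0,0,-0.69,-0.004,0],
    [0,0,-0.69,-0.004,0],
    [0,0,-0.69,-0.004,0],
  ],
)

```text
clock: 35.4
eef_pos: [487.9, -276.9, 143.0]
orientation: [-2.148, -2.291, 0.0]
force: [0.5, 0.3, -2.3]
opening: 0.159
grip_force: 30.0
```

Call:
move_arm(
  increments=[
    [0.17,0.2,0,0,0],
    [0.34,0.4,0,0,0],
    [0.51,0.6,0,0,0],
    [0.645,0.77,0,0,0],
  ],
)

```text
clock: 35.8
eef_pos: [546.3, -220.5, 142.1]
orientation: [-2.147, -2.29, 0.001]
force: [0.3, -0.5, -2.8]
opening: 0.155
grip_force: 30.0
```

Call:
move_arm(
  increments=[
    [0.17,0.2,0,0,0],
    [0.34,0.4,0,0,0],
    [0.51,0.6,0,0,0],
    [0.645,0.77,0,0,0],
    [0.645,0.77,0,0,0],
    [0.645,0.77,0,0,0],
  ],
)

```text
clock: 36.4
eef_pos: [604.2, -166.0, 142.8]
orientation: [-2.147, -2.292, 0.001]
force: [-0.1, -0.2, -2.5]
opening: 0.156
grip_force: 30.0
```

```bash
python3 - <<'E'
from h import *
held(); plan(648,-139,143,3.7)
E
```

```text
lip z histogram [(125, 0), (130, 0), (135, 0), (140, 6), (145, 12), (150, 11), (155, 23), (160, 29), (165, 11), (170, 2), (175, 0), (180, 0), (185, 0)] opening 0.15671537757162415
pos [ 603.9 -166.3  142.9] tool y deg 3.7 q6 -0.35 inc [ 0.305  0.572 -0.001] roll 0.0 F [-0.7 -0.5 -3. ] t 36.5
```

Call:
move_arm(
  increments=[
    [0.1,0.2,0,0,0],
    [0.2,0.4,0,0,0],
    [0.305,0.57,0,0,0],
    [0.305,0.57,0,0,0],
    [0.305,0.57,0,0,0],
  ],
)

```text
clock: 36.95
eef_pos: [648.4, -138.7, 143.2]
orientation: [-2.148, -2.292, 0.001]
force: [0.2, -0.1, -3.0]
opening: 0.154
grip_force: 30.0
```

Call:
move_arm(
  increments=[
    [0,0,0.15,0,0],
    [0,0,0.28,0,0],
    [0,0,0.36,0,0],
    [0,0,0.42,0,0],
    [0,0,0.45,0,0],
    [0,0,0.45,0,0],
  ],
)

```text
clock: 37.55
eef_pos: [648.8, -139.1, 107.7]
orientation: [2.148, 2.291, 0.0]
force: [0.1, -0.9, -2.0]
opening: 0.156
grip_force: 30.0
```

Call:
move_arm(
  increments=[
    [0,0,0.015,0,0],
    [0,0,0.015,0,0],
    [0,0,0.015,0,0.6],
    [0,0,0.015,0,0.6],
    [0,0,0.015,0,0.6],
    [0,0,0.015,0,0.6],
    [0,0,0.015,0,0.6],
    [0,0,0.015,0,0.6],
    [0,0,-0.3,0,1],
    [0,0,-0.63,0,1],
    [0,0,-0.63,0,1],
    [0,0,-0.63,0,1],
  ],
)

```text
clock: 38.75
eef_pos: [648.7, -139.0, 158.1]
orientation: [2.148, 2.291, 0.001]
force: [0.5, -0.7, -0.6]
opening: 0.924
grip_force: 0.0
```

Call:
move_arm(
  increments=[
    [-0.76,-0.585,0,0,1],
    [-0.76,-0.585,0,0,1],
    [-0.76,-0.585,0,0,1],
  ],
)

```text
clock: 39.05
eef_pos: [602.9, -204.6, 156.2]
orientation: [-2.15, -2.287, 0.003]
force: [0.5, -0.3, -0.8]
opening: 1.001
grip_force: 0.0
```

Call:
move_arm(
  increments=[
    [-0.76,-0.585,0,0,1],
    [-0.76,-0.585,0,0,1],
    [-0.76,-0.585,0,0,1],
  ],
)

```text
clock: 39.35
eef_pos: [561.1, -267.7, 156.6]
orientation: [-2.151, -2.287, 0.002]
force: [0.2, -0.2, 0.2]
opening: 0.997
grip_force: 0.0
```

Call:
move_arm(
  increments=[
    [-0.76,-0.585,0,0,1],
    [-0.76,-0.585,0,0,1],
    [-0.76,-0.585,0,0,1],
  ],
)

```text
clock: 39.65
eef_pos: [519.2, -331.0, 157.0]
orientation: [-2.151, -2.288, 0.001]
force: [-0.1, 0.5, 0.1]
opening: 1.002
grip_force: 0.0
```

```bash
python3 - <<'E'
from h import *
tabs(zr=(138,215)); print("top"); tabs("top",zr=(138,215))
plan(477.5,-394.3,88,-4)
E
```

```text
orange 114 px [255. 248.] topz 173.5 rect top [[643.9, -12.8], [20.2, 47.1], 4.8] y -37.0 11.0
green 124 px [236. 250.] topz 173.3 rect top [[648.9, -75.5], [19.1, 47.2], 3.1] y -100.0 -52.0
white 65 px [217. 251.] topz 174.5 rect top [[651.5, -138.2], [18.5, 46.4], 0.2] y -161.0 -115.0
red 32 px [141. 221.] topz 154.3 rect top [[483.2, -407.7], [14.6, 20.3], 12.2] y -419.0 -395.0
top
orange 86 px [312. 144.] topz 175.4 rect top [[640.4, -14.8], [14.0, 46.6], 2.7] y -38.0 8.0
green 107 px [333. 142.] topz 175.3 rect top [[643.7, -76.6], [15.2, 49.0], 6.4] y -101.0 -52.0
white 96 px [355. 140.] topz 174.5 rect top [[648.4, -139.5], [15.2, 49.5], 3.5] y -164.0 -114.0
red 1 px [315. 147.] topz 146.3 rect top [[634.5, -25.5], [0.0, 0.0], 0.0] y -26.0 -26.0
pos [ 520.6 -329.1  157.2] tool y deg 3.7 q6 -0.65 inc [-0.78  -0.589  0.865] roll 0.0425 F [-0.2  0.2 -0.6] t 39.8
```

Call:
move_arm(
  increments=[
    [-0.78,-0.59,0,0.0425,1],
    [-0.78,-0.59,0,0.0425,1],
    [-0.78,-0.59,0,0.0425,1],
    [-0.78,-0.59,0,0.0425,1],
    [-0.78,-0.59,0,0.0425,1],
  ],
)

```text
clock: 40.25
eef_pos: [478.2, -393.7, 157.6]
orientation: [-2.295, -2.145, -0.001]
force: [0.4, 0.2, -0.2]
opening: 1.0
grip_force: 0.0
```

Call:
move_arm(
  increments=[
    [0,0,0.3,0,1],
    [0,0,0.6,0,1],
    [0,0,0.8,0,1],
    [0,0,0.87,0,1],
    [0,0,0.87,0,1],
  ],
  grip_force=30,
)

```text
clock: 40.75
eef_pos: [477.2, -394.4, 87.6]
orientation: [-2.295, -2.143, 0.0]
force: [0.2, -0.0, 1.4]
opening: 1.0
grip_force: 0.0
```

Call:
move_arm(
  increments=[
    [0,0,0,0,0],
    [0,0,0,0,0],
    [0,0,0,0,0],
    [0,0,0,0,0],
    [0,0,0,0,0],
    [0,0,0,0,0],
    [0,0,0,0,0],
    [0,0,0,0,0],
    [0,0,0,0,0],
    [0,0,0,0,0],
  ],
)

```text
clock: 41.75
eef_pos: [477.1, -395.2, 88.2]
orientation: [-2.297, -2.143, -0.0]
force: [0.8, -0.1, -1.5]
opening: 0.158
grip_force: 30.0
```

Call:
move_arm(
  increments=[
    [0,0,-0.3,-0.0425,0],
    [0,0,-0.55,-0.0425,0],
    [0,0,-0.69,-0.0425,0],
    [0,0,-0.69,-0.0425,0],
    [0,0,-0.69,-0.0425,0],
  ],
)

```text
clock: 42.25
eef_pos: [476.6, -394.9, 142.8]
orientation: [-2.148, -2.291, 0.0]
force: [-0.8, 0.5, -3.1]
opening: 0.155
grip_force: 30.0
```

Call:
move_arm(
  increments=[
    [0.3,0.1,0,0,0],
    [0.6,0.2,0,0,0],
    [0.92,0.31,0,0,0],
    [0.92,0.31,0,0,0],
  ],
)

```text
clock: 42.65
eef_pos: [496.5, -317.0, 141.9]
orientation: [-2.144, -2.291, -0.0]
force: [-1.6, -0.0, -2.2]
opening: 0.158
grip_force: 30.0
```

Call:
move_arm(
  increments=[
    [0.2,0.22,0,0,0],
    [0.4,0.44,0,0,0],
    [0.585,0.665,0,0,0],
    [0.585,0.665,0,0,0],
  ],
)

```text
clock: 43.05
eef_pos: [548.3, -268.8, 142.4]
orientation: [-2.146, -2.293, -0.0]
force: [-0.8, 0.0, -3.4]
opening: 0.157
grip_force: 30.0
```

```bash
python3 - <<'E'
from h import *
held(); plan(610,-232,143,3.7)
tabs(zr=(138,215))
E
```

```text
lip z histogram [(125, 1), (130, 1), (135, 1), (140, 6), (145, 9), (150, 21), (155, 17), (160, 28), (165, 16), (170, 3), (175, 2), (180, 2), (185, 0)] opening 0.15667191485236945
pos [ 547.2 -269.6  142.4] tool y deg 3.8 q6 -0.54 inc [ 0.417  0.814 -0.008] roll 0.0005 F [-0.1 -0.3 -3.8] t 43.1
orange 115 px [255. 248.] topz 175.0 rect top [[643.7, -13.8], [22.0, 46.1], 13.1] y -37.0 11.0
green 123 px [236. 250.] topz 173.6 rect top [[648.9, -75.4], [20.2, 46.5], 8.1] y -100.0 -52.0
white 65 px [217. 251.] topz 174.0 rect top [[651.5, -138.2], [17.6, 47.0], 3.2] y -162.0 -115.0
red 7 px [262. 248.] topz 174.6 rect top [[646.6, 10.6], [1.2, 0.0], -172.5] y 10.0 11.0
```

Call:
move_arm(
  increments=[
    [0.28,0.1,0,0,0],
    [0.56,0.2,0,0,0],
    [0.84,0.28,0,0,0],
    [0.84,0.28,0,0,0],
    [0.84,0.28,0,0,0],
  ],
)

```text
clock: 43.65
eef_pos: [564.5, -202.2, 143.1]
orientation: [-2.148, -2.292, 0.001]
force: [-0.3, 0.1, -2.1]
opening: 0.159
grip_force: 30.0
```

Call:
move_arm(
  increments=[
    [0,0.2,0,0,0],
    [-0.03,0.4,0,0,0],
    [-0.03,0.55,0,0,0],
    [-0.03,0.55,0,0,0],
  ],
)

```text
clock: 44.05
eef_pos: [610.2, -202.3, 143.4]
orientation: [2.149, 2.29, 0.0]
force: [-0.6, -0.0, -1.6]
opening: 0.161
grip_force: 30.0
```

```bash
python3 - <<'E'
from h import *
held(); plan(652,-201,143,3.7)
E
```

```text
lip z histogram [(125, 0), (130, 0), (135, 1), (140, 7), (145, 11), (150, 10), (155, 29), (160, 27), (165, 13), (170, 0), (175, 0), (180, 0), (185, 0)] opening 0.15345496295545294
pos [ 609.1 -201.9  143.1] tool y deg 3.7 q6 -0.4 inc [-0.023  0.536  0.001] roll -0.0002 F [-0.1  0.2 -2.7] t 44.1
```

Call:
move_arm(
  increments=[
    [-0.01,0.2,0,0,0],
    [-0.02,0.4,0,0,0],
    [-0.02,0.54,0,0,0],
    [-0.02,0.54,0,0,0],
    [-0.02,0.54,0,0,0],
  ],
)

```text
clock: 44.6
eef_pos: [651.5, -199.9, 143.1]
orientation: [-2.148, -2.291, 0.001]
force: [-0.8, 0.9, -2.3]
opening: 0.158
grip_force: 30.0
```

Call:
move_arm(
  increments=[
    [0,0,0.15,0,0],
    [0,0,0.28,0,0],
    [0,0,0.36,0,0],
    [0,0,0.42,0,0],
    [0,0,0.455,0,0],
    [0,0,0.455,0,0],
  ],
)

```text
clock: 45.2
eef_pos: [652.8, -200.0, 107.8]
orientation: [2.148, 2.291, 0.001]
force: [-1.5, 0.3, 2.7]
opening: 0.155
grip_force: 30.0
```

Red is down on the bar. Release and check that all four hang.

Call:
move_arm(
  increments=[
    [0,0,0,0,0.6],
    [0,0,0,0,0.6],
    [0,0,0,0,0.6],
    [0,0,0,0,0.6],
    [0,0,0,0,0.6],
    [0,0,0,0,0.6],
    [0,0,-0.3,0,1],
    [0,0,-0.63,0,1],
    [0,0,-0.63,0,1],
    [0,0,-0.63,0,1],
  ],
)

```text
clock: 46.2
eef_pos: [652.7, -200.1, 157.8]
orientation: [2.148, 2.291, 0.001]
force: [-0.1, -0.4, -0.7]
opening: 0.923
grip_force: 0.0
```

Call:
move_arm(
  increments=[
    [-0.5,-0.9,-0.3,0,1],
    [-0.5,-0.9,-0.3,0,1],
    [-0.5,-0.9,-0.3,0,1],
    [-0.5,-0.9,-0.3,0,1],
  ],
)

```text
clock: 46.6
eef_pos: [582.6, -244.6, 180.6]
orientation: [-2.15, -2.29, 0.0]
force: [-0.5, 0.4, -0.1]
opening: 1.0
grip_force: 0.0
```

```bash
python3 - <<'E'
from h import *
tabs(zr=(138,215)); print("top"); tabs("top",zr=(138,215))
b,d,_=shot("scene","s9"); cv2.imwrite("pics/s9c.png",cv2.resize(b[200:300,150:380],None,fx=3.4,fy=3.4))
plan(652.5,-200,105,3.7)
E
```

```text
orange 113 px [255. 248.] topz 173.7 rect top [[643.2, -12.6], [18.5, 46.7], 1.3] y -36.0 11.0
green 123 px [236. 250.] topz 174.2 rect top [[650.3, -75.6], [22.4, 46.8], 0.8] y -100.0 -52.0
white 64 px [217. 251.] topz 174.0 rect top [[651.7, -138.1], [21.8, 46.6], 1.4] y -161.0 -115.0
red 124 px [199. 255.] topz 173.4 rect top [[656.0, -198.7], [19.1, 48.3], 7.5] y -224.0 -174.0
top
orange 88 px [312. 144.] topz 175.7 rect top [[640.5, -15.1], [13.8, 46.8], 3.4] y -38.0 8.0
green 107 px [333. 142.] topz 175.6 rect top [[644.6, -76.7], [15.6, 48.1], 4.0] y -101.0 -53.0
white 92 px [355. 140.] topz 174.8 rect top [[648.4, -139.4], [14.6, 49.2], 3.0] y -164.0 -114.0
red 97 px [376. 138.] topz 174.8 rect top [[652.2, -200.4], [14.7, 49.7], 3.8] y -226.0 -175.0
pos [ 583.6 -243.8  180.5] tool y deg 3.7 q6 -0.48 inc [0.49  0.895 0.943] roll 0.0002 F [-0.8  0.3 -0.2] t 46.8
```

View pics/s9c.png

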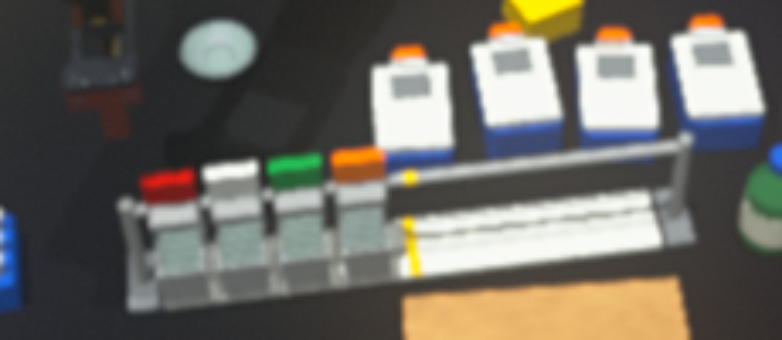

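All four hang right of the mark (tabs in the crop: red (168,187), white (230,180), green (295,172), orange (358,165); mark (410,178)), and all covers are shut. Grip red and slide the row left.

Call:
move_arm(
  increments=[
    [0.49,0.895,0,0,1],
    [0.49,0.895,0,0,1],
    [0.49,0.895,0,0,1],
    [0.49,0.895,0,0,1],
    [0.49,0.895,0.4,0,1],
    [0.49,0.895,0.7,0,1],
    [0.49,0.895,0.92,0,1],
    [0.49,0.895,0.92,0,1],
  ],
  grip_force=20,
)

```text
clock: 47.55
eef_pos: [649.1, -200.6, 104.7]
orientation: [-2.146, -2.287, 0.004]
force: [0.0, -0.0, -0.1]
opening: 0.998
grip_force: 0.0
```

Call:
move_arm(
  increments=[
    [0,0,0,0,0],
    [0,0,0,0,0],
    [0,0,0,0,0],
    [0,0,0,0,0],
    [0,0,0,0,0],
    [0,0,0,0,0],
    [0,0,0,0,0],
    [0,0,0,0,0],
    [0,0,0,0,0],
    [0,0,0,0,0],
  ],
)

```text
clock: 48.55
eef_pos: [652.7, -200.8, 108.0]
orientation: [2.148, 2.291, 0.001]
force: [2.4, 0.8, -2.4]
opening: 0.156
grip_force: 20.0
```

Call:
move_arm(
  increments=[
    [0.08,0,0,0,0],
    [0.16,0,0,0,0],
    [0.24,0,0,0,0],
    [0.32,0,0,0,0],
    [0.4,0,0,0,0],
    [0.48,0,0,0,0],
    [0.56,0,0,0,0],
    [0.64,0,0,0,0],
    [0.72,0,0,0,0],
    [0.8,0,0,0,0],
    [0.8,0,0,0,0],
  ],
)

```text
clock: 49.65
eef_pos: [648.3, -136.3, 108.1]
orientation: [2.148, 2.292, 0.001]
force: [2.6, -1.9, -0.3]
opening: 0.161
grip_force: 20.0
```

```bash
python3 - <<'E'
from h import *
tabs(zr=(138,215)); plan(636.7-.064*50,35+50,107,3.7)
E
```

```text
orange 107 px [263. 247.] topz 172.4 rect top [[641.2, 14.2], [46.6, 17.4], 88.0] y -9.0 37.0
green 115 px [249. 249.] topz 174.0 rect top [[643.9, -34.1], [19.9, 45.4], 6.5] y -56.0 -12.0
white 20 px [236. 248.] topz 175.8 rect top [[648.5, -73.9], [11.0, 23.9], 6.6] y -86.0 -62.0
red 4 px [264. 251.] topz 146.0 rect top [[648.7, 18.1], [1.1, 10.1], 7.0] y 13.0 23.0
pos [ 648.2 -136.3  108.1] tool y deg 3.7 q6 -0.29 inc [ 2.772 -0.004  0.014] roll 0.0001 F [ 2.3 -0.6  0.4] t 49.7
```

Call:
move_arm(
  increments=[
    [0.08,0,0,0,0],
    [0.17,0,0,0,0],
    [0.25,0,0,0,0],
    [0.34,0,0,0,0],
    [0.42,0,0,0,0],
    [0.51,0,0,0,0],
    [0.6,0,0,0,0],
    [0.68,0,0,0,0],
    [0.77,0,0,0,0],
    [0.85,0,0,0,0],
    [0.93,0,0,0,0],
    [0.93,0,0,0,0],
  ],
)

```text
clock: 50.9
eef_pos: [643.4, -62.5, 108.2]
orientation: [2.148, 2.292, 0.0]
force: [1.7, -2.4, 1.5]
opening: 0.155
grip_force: 20.0
```

Call:
move_arm(
  increments=[
    [0.08,0,0,0,0],
    [0.17,0,0,0,0],
    [0.25,0,0,0,0],
    [0.34,0,0,0,0],
    [0.42,0,0,0,0],
    [0.51,0,0,0,0],
    [0.6,0,0,0,0],
    [0.68,0,0,0,0],
    [0.77,0,0,0,0],
    [0.85,0,0,0,0],
    [0.93,0,0,0,0],
    [0.93,0,0,0,0],
  ],
)

```text
clock: 52.1
eef_pos: [638.6, 11.6, 108.2]
orientation: [2.148, 2.292, -0.0]
force: [2.2, -2.0, 1.9]
opening: 0.159
grip_force: 20.0
```

```bash
python3 - <<'E'
from h import *
tabs(zr=(138,215)); plan(636.7-.064*50,35+50,107,3.7)
E
```

```text
orange 111 px [307. 242.] topz 174.8 rect top [[633.9, 162.2], [16.9, 48.1], 3.2] y 138.0 186.0
green 110 px [293. 244.] topz 172.7 rect top [[635.0, 113.3], [43.9, 17.9], 86.8] y 91.0 136.0
white 23 px [280. 242.] topz 174.3 rect top [[637.4, 73.9], [15.2, 21.8], 30.9] y 58.0 84.0
red 6 px [308. 246.] topz 146.5 rect top [[638.5, 167.6], [5.0, 17.4], 1.1] y 159.0 176.0
pos [638.6  11.6 108.2] tool y deg 3.7 q6 -0.06 inc [ 0.92  -0.004  0.015] roll 0.0 F [ 2.3 -2.6  1.8] t 52.1
```

Call:
move_arm(
  increments=[
    [0.08,0,0,0,0],
    [0.17,0,0,0,0],
    [0.25,0,0,0,0],
    [0.34,0,0,0,0],
    [0.42,0,0,0,0],
    [0.51,0,0,0,0],
    [0.6,0,0,0,0],
    [0.68,0,0,0,0],
    [0.77,0,0,0,0],
    [0.85,0,0,0,0],
    [0.95,0,0,0,0],
    [0.95,0,0,0,0],
  ],
)

```text
clock: 53.35
eef_pos: [633.7, 87.4, 108.2]
orientation: [2.148, 2.292, -0.0]
force: [2.5, -3.4, 2.4]
opening: 0.154
grip_force: 20.0
```

Call:
move_arm(
  increments=[
    [0,0,0,0,0.6],
    [0,0,0,0,0.6],
    [0,0,0,0,0.6],
    [0,0,0,0,0.6],
    [0,0,0,0,0.6],
    [0,0,0,0,0.6],
    [0,0,-0.3,0,1],
    [0,0,-0.65,0,1],
    [0,0,-0.9,0,1],
    [0,0,-0.9,0,1],
  ],
)

```text
clock: 54.35
eef_pos: [635.6, 87.7, 183.0]
orientation: [2.146, 2.289, 0.007]
force: [0.5, -0.2, -0.1]
opening: 0.926
grip_force: 0.0
```

Call:
move_arm(
  increments=[
    [-0.6,-0.95,0,0,1],
    [-0.6,-0.95,0,0,1],
    [-0.6,-0.95,0,0,1],
  ],
)

```text
clock: 54.65
eef_pos: [555.7, 32.6, 178.0]
orientation: [-2.148, -2.287, 0.007]
force: [0.2, 0.4, -0.1]
opening: 1.0
grip_force: 0.0
```

Call:
move_arm(
  increments=[
    [-0.9,-0.95,0,0,1],
    [-0.9,-0.95,0,0,1],
    [-0.9,-0.95,0,0,1],
    [-0.9,-0.95,0,0,1],
  ],
)

```text
clock: 55.05
eef_pos: [489.4, -42.6, 179.5]
orientation: [-2.151, -2.289, -0.0]
force: [0.2, -0.1, 0.8]
opening: 0.999
grip_force: 0.0
```

```bash
python3 - <<'E'
from h import *
tabs(zr=(138,215)); print("top"); tabs("top",zr=(138,215))
flat([(470,383),(480,272),(460,163),(488,45)])
b,d,_=shot("scene","s10"); cv2.imwrite("pics/s10c.png",cv2.resize(b[150:310,100:440],None,fx=2.3,fy=2.3)); print(r.state()["clock"])
E
```

```text
orange 101 px [329. 240.] topz 173.8 rect top [[628.4, 238.5], [15.4, 47.1], 8.4] y 216.0 262.0
green 105 px [315. 241.] topz 173.7 rect top [[630.8, 189.4], [16.6, 42.2], 0.6] y 168.0 210.0
white 59 px [300. 241.] topz 174.0 rect top [[634.5, 140.3], [18.3, 45.3], 3.8] y 118.0 163.0
red 112 px [286. 244.] topz 172.4 rect top [[635.2, 89.7], [44.1, 19.8], 87.7] y 67.0 112.0
top
orange 94 px [224. 151.] topz 175.1 rect top [[624.4, 237.0], [14.1, 46.4], 3.3] y 214.0 260.0
green 99 px [241. 150.] topz 175.0 rect top [[626.9, 188.0], [46.1, 15.1], 89.2] y 165.0 211.0
white 95 px [259. 148.] topz 176.3 rect top [[630.8, 136.8], [14.5, 46.9], 3.4] y 114.0 160.0
red 88 px [277. 148.] topz 175.8 rect top [[631.3, 86.8], [13.9, 43.7], 3.0] y 65.0 108.0
cover 470 383 391 46.0 68.0 0.4
cover 480 272 397 46.0 68.0 -0.0
cover 460 163 394 48.0 70.0 -0.3
cover 488 45 412 42.0 69.0 -0.3
55.25
```

View pics/s10c.png

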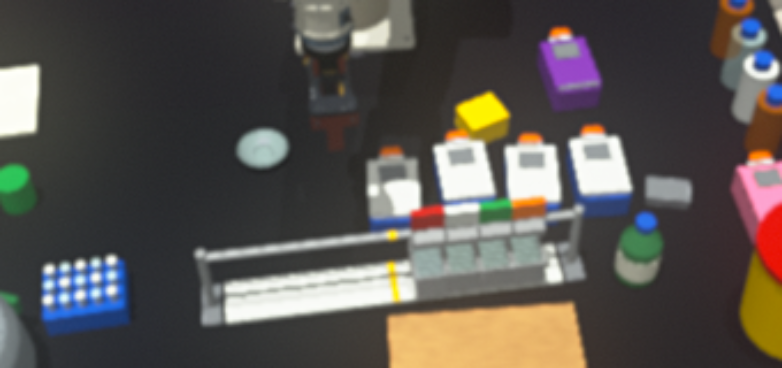

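All four carriers hang upright left of the mark (red's right edge at about y = 62, mark ends at 41), all four covers lie flat, and the bystanders stand where they were. Handing in.

```bash
python3 -c "
from plant import r
print(r.close_job())"
```

```text
the job is handed in; nothing more can be done
None
```

The job is handed in at about 55 s of the 208 s allowed: all four carriers hang upright on the left half of the rail, wholly past the yellow mark, and all four blue trough covers are latched shut.

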